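Load the microscope's objective warmer with the heavy cans

TASK

Load the objective warmer: with the pry hook under the lid's tab, not with the fingers, lever the snapped dust lid free, swing it open past upright so that it stays open, and hang the hook back in its stand. The cans of objectives look alike, so lift each one to feel its weight: stand those heavier than 250 g in the warmer's bay and the lighter ones in the open tray (within 40 g of that either place will do), set down upright on the floor and not dropped. Leave everything else on the bench where it is.

Things in the scene. Friction and masses are not known exactly. Their poses are not given: they have to be found in the camera images.
- lid (a joint): angle of the warmer's dust lid, rad: 0 shut (held by a hidden spring snap), grows as the front edge rises, stop at 2.2. Grey plastic plate 166 x 166 x 6 mm, 250 g, hinged along the warmer's far (+x) upper edge. The snap lets go within the first 10 mm of lift at the tab, at about 12 to 18 N upward. The hinge is stiff (0.3 N m friction): the lid stays at any angle where it is left
- lid_hinge (a point): point on the lid's hinge line, at its middle, 69 mm above the table; turns with the lid
- lid_tab (a point): underside of the outer end of the lid's pry tab (middle of its front edge, 44 mm wide, 6 mm thick), mid-width; 189 mm from the hinge line; when shut 65.5 mm above the table. The tab sticks out 23 mm beyond the warmer's front face, free space below it down to the table. Axes turn with the lid (x points from tab to hinge)
- warmer: objective warmer: white block 166 x 166 mm, 65 mm high to the rim of its bay, fixed to the table, origin at the centre of its underside, z up, x from its front (tab side) to its hinge side
- warmer_in (a point): centre of the floor of the warmer's bay, 45 mm above the table; the bay is 140 x 140 mm with walls 20 mm high; same axes as the warmer. Room for four cans in two rows of two
- tray: open square aluminium tray, 162 x 162 mm outside, 30 mm high, fixed, origin at the centre of its underside
- tray_in (a point): centre of the tray's inner floor, 6 mm above the table; inside 150 x 150 mm, walls 24 mm above the floor; axes along its sides. Room for four cans in two rows of two
- hook_grip (a point): middle of the pry hook's wooden handle, a 24 x 24 mm upright bar 60 mm tall; z up along it. Below it a steel flange 62 (x) x 46 (y) x 6 mm, underside 36 mm below this point, middle 9 mm to +x; then a shank 10 x 12 mm on the handle's axis, and a foot, 14 mm wide, pointing to +x and ending 23 mm from that axis, its upper face 90 mm and underside 98 mm below this point. Whole hook 160 g
- stand_mouth (a point): centre of the mouth of the hook's stand, a fixed black block 72 x 56 mm, 70 mm high; well 42 (x) x 28 (y) mm, open down to the table. The hook starts and ends hanging upright in it, flange on the stand's top, handle's axis 9 mm to -x of this point and hook_grip 36 mm above it, foot pointing to the stand's +x
- can1_c (a point): centre, 47 mm above its underside, of one of the 2 to 4 look-alike cans (may be absent): grey upright cylinder 52 mm across and 60 mm tall with a black grip knob 24 mm across and 34 mm tall on top (94 mm in all); z is up along its axis. It weighs anything from 100 to 450 g, which cannot be seen
- can2_c (a point): centre, 47 mm above its underside, of one of the 2 to 4 look-alike cans (may be absent): grey upright cylinder 52 mm across and 60 mm tall with a black grip knob 24 mm across and 34 mm tall on top (94 mm in all); z is up along its axis. It weighs anything from 100 to 450 g, which cannot be seen
- can3_c (a point): centre, 47 mm above its underside, of one of the 2 to 4 look-alike cans (may be absent): grey upright cylinder 52 mm across and 60 mm tall with a black grip knob 24 mm across and 34 mm tall on top (94 mm in all); z is up along its axis. It weighs anything from 100 to 450 g, which cannot be seen
- can4_c (a point): centre, 47 mm above its underside, of one of the 2 to 4 look-alike cans (may be absent): grey upright cylinder 52 mm across and 60 mm tall with a black grip knob 24 mm across and 34 mm tall on top (94 mm in all); z is up along its axis. It weighs anything from 100 to 450 g, which cannot be seen
- filter_cube_mid (a point): middle of a dark metal filter cube, 38 mm; stays out of the job, among the cans
- jar_mid (a point): middle of a small amber jar, 42 mm across, 55 mm high; stays out of the job, among the cans
- tip_box_mid (a point): middle of a white pipette tip box 85 x 110 x 60 mm, stays out of the job
- well_plate_mid (a point): middle of a clear six-well plate 86 x 128 x 14 mm, stays out of the job
- dish_mid (a point): middle of a glass dish 88 mm across, 16 mm high, stays out of the job
- bottle_mid (a point): middle of a white bottle 60 mm across, 120 mm high, stays out of the job
- brush_mid (a point): point near the brush's middle; brush 160 mm long, stays out of the job
There are look-alikes about, which are no part of the job. Leave any blue, green or red look-alike of the part that bears stand_mouth alone.

How it is judged (in metres and radians):
On the way, in this order (a step that is already met when the one before it is completed fails the run):
1. the lid is levered free of its snap with the pry hook (value of joint lid between 0.1 and 1.2 rad and contact force between hook and warmer above 0.5 N), for 0.1 s.
2. the lid stands open past upright (value of joint lid above 1.62 rad), for 0.2 s.
At the end, for the whole second after the job is handed in: lid past 1.62 rad; hook hanging upright in its stand (within 24 mm of the mouth's centre, 98 to 112 mm up, tilt under 0.1); each can present upright (0.12 rad), at rest on the bay's floor if over 290 g, on the tray's floor if under 210 g, either if between (value of joint lid above 1.62 rad and horizontal distance between hook_grip and stand_mouth below 0.024 m and height (world z) of hook_grip between 0.098 and 0.112 m and angle between hook_grip's own z axis and vertical below 0.1 rad and linear speed of each of hook, can1, can2, can3, can4 below 0.03 m/s and ((x of can1_c in the frame of warmer_in between -0.052 and 0.052 m and y of can1_c in the frame of warmer_in between -0.052 and 0.052 m and z of can1_c in the frame of warmer_in between 0.039 and 0.055 m and contact force between can1 and warmer above 2.06 N) or (x of can1_c in the frame of tray_in between -0.056 and 0.056 m and y of can1_c in the frame of tray_in between -0.056 and 0.056 m and z of can1_c in the frame of tray_in between 0.039 and 0.055 m and contact force between can1 and tray below 2.84 N)) and angle between each of can1_c, can2_c, can3_c, can4_c's own z axis and vertical below 0.12 rad and ((x of can2_c in the frame of warmer_in between -0.052 and 0.052 m and y of can2_c in the frame of warmer_in between -0.052 and 0.052 m and z of can2_c in the frame of warmer_in between 0.039 and 0.055 m and contact force between can2 and warmer above 2.06 N) or (x of can2_c in the frame of tray_in between -0.056 and 0.056 m and y of can2_c in the frame of tray_in between -0.056 and 0.056 m and z of can2_c in the frame of tray_in between 0.039 and 0.055 m and contact force between can2 and tray below 2.84 N)) and ((x of can3_c in the frame of warmer_in between -0.052 and 0.052 m and y of can3_c in the frame of warmer_in between -0.052 and 0.052 m and z of can3_c in the frame of warmer_in between 0.039 and 0.055 m and contact force between can3 and warmer above 2.06 N) or (x of can3_c in the frame of tray_in between -0.056 and 0.056 m and y of can3_c in the frame of tray_in between -0.056 and 0.056 m and z of can3_c in the frame of tray_in between 0.039 and 0.055 m and contact force between can3 and tray below 2.84 N)) and ((x of can4_c in the frame of warmer_in between -0.052 and 0.052 m and y of can4_c in the frame of warmer_in between -0.052 and 0.052 m and z of can4_c in the frame of warmer_in between 0.039 and 0.055 m and contact force between can4 and warmer above 2.06 N) or (x of can4_c in the frame of tray_in between -0.056 and 0.056 m and y of can4_c in the frame of tray_in between -0.056 and 0.056 m and z of can4_c in the frame of tray_in between 0.039 and 0.055 m and contact force between can4 and tray below 2.84 N))); the robot touches nothing.
It fails at once if the fingers push or pull the lid while it is still snapped shut (value of joint lid below 0.08 rad and contact force between the fingers and warmer above 3 N).
It fails at once if a can is dropped: it falls faster than 1 m/s close above its support ((linear speed of can1 above 1 m/s and height (world z) of can1_c below 0.13 m) or (linear speed of can2 above 1 m/s and height (world z) of can2_c below 0.13 m) or (linear speed of can3 above 1 m/s and height (world z) of can3_c below 0.13 m) or (linear speed of can4 above 1 m/s and height (world z) of can4_c below 0.13 m)).
It fails at once if a bystander is moved more than 40 mm (distance of any of filter_cube_mid, jar_mid, tip_box_mid, well_plate_mid, dish_mid, bottle_mid, brush_mid from where it was at the start of the episode above 0.04 m).
Of can1, can2, can3, can4 only 2 to 4 are there at a start; the rules pass over those that are not, and their reading is None.
At some moment in a run one of can1, can2, can3, can4 may be knocked a few centimetres aside while the robot is not near it.
It also fails if it takes over 210 s, if anything falls off the work surface, if the arm or the gripper's body presses on something with over 40 N, if the wrist force passes 120 N, or if a joint passes its speed limit or range.

ROBOT

A 6-joint arm with a two-finger parallel gripper is mounted at the origin on the work surface. World frame = base frame: x ahead of the robot, y to its left, z up, the work surface at z = 0. Lengths are in m, angles in degrees, forces in N, time in s.
With the tool pointing down it reaches from about 0.325 to 0.875 m from the base axis. Payload 4.4 kg.
Tool frame: the origin (TCP) lies midway between the tips of the shut fingers; the grasp point (between the pads) lies 19 mm behind it (manip.hold_point_z is the distance from the TCP to the grasp point, in m); z points along the fingers, y is the direction in which the jaws open and shut (so a half turn about z gives the same grasp; the last joint's range is limited). The gripper opens to 85 mm and grips with 20 to 120 N. Pads are 22 mm wide; open, the fingers measure 114 mm over their backs; the gripper's body (76 mm by 85 mm) begins 54 mm behind the grasp point. The pads swing forward as they close: fully open they stand 13 mm farther back than shut.
Start: joints at [-83.738, 11.837, 88.321, -0, 79.842, -8.623], TCP at [0.148, -0.556, 0.231] pointing down, gripper open.
Joint ranges: [-156.59, 156.59], [-49.26, 127.26], [12.9, 141.05], [-63.56, 243.56], [4.71, 150.69], [-161.64, 161.64]. Speed limits (degrees/s): [159.86, 159.86, 180, 180, 180, 180].

INTERFACE

Orientations are given as a 3x3 rotation matrix whose columns are the frame's x, y, z axes.
In Python, from cell import manip gives the robot as it stands. The module is installed in compiled form; this text tells all that it offers.
- The arm moves only by the tool jog_arm, never from a script. Its arguments are lists of equal length, an entry for each row: "delta_pos": the shift along the tool's x, y, z in m, a list of three; "roll": the turn about the tool's z in degrees. A call has 1 to 12 rows; each row is the pose to reach, as a shift and turn from the pose commanded when the call began, along the tool's axes at that moment; what a row does not reach only later rows make up. A row lasts 1/8 s, in which the tool goes at most 62.5 mm and 10.7 degrees, less where a joint would pass 70% of its speed; a pose out of reach is approached as far as the arm can. A call with a gripper value outside its range is refused whole. "grip" is the closure, from -1 (fully open) to 1 (shut), set as the call begins (left out, the last holds). The fingers move at their own pace and stop on an object; "grip_force" is the grip in N (left out, the last holds). Time passes only in rows, so rows that repeat a pose let the fingers close. It gives the time, the measured TCP pose, the force and the opening at its end, in the units of the state.
- manip.get_obs(): the state, without advancing time (a new reading comes with each control period).
- manip.capture(name): name is "side" or "top" or "wrist"; returns a dict with "image" (384x512x3 uint8, blue, green, red), "range_z" (384x512 float32, m along the optical axis (not along the pixel's ray), 0 where there is no reading), "K" (3x3 intrinsics, pixels), "R" (3x3) and "t" (3): a world point X has camera coordinates R X + t. Camera axes: x right, y down, z forward; pixel columns grow to the right and rows downward; lengths in m; the calibration is good to about 2 mm. A picture is of the moment at which its call begins.
- manip.hand_in(): hands the job in, once; it reports no verdict.
The state is a dict: "time_s": time; "qpos": joint angles; "joint_vel": joint speeds; "joint_torque": joint torques, N m; "tcp_pos": TCP position; "tcp_rot": TCP orientation; "ft_force": force on the tool from outside, world axes, zero at the start; "ft_torque": the same for the moment, N m; "grip_width": finger opening in m.
Only numpy, scipy, OpenCV 4.12 (cv2) and the standard library are available. Lean on these libraries where they do the work, as an engineer would, in place of code of your own. Each camera call takes 0.05 s, during which the arm holds its last target.

## Working session

There is one attempt and no reset: what is moved stays moved. The work goes in short steps, Python scripts to look and compute and a tool call to move; the robot and the scene stay as the last step left them, time stands still between calls to the robot, and variables do not carry over. Pictures are saved under pics/ and viewed, and the job is handed in when it is done.

Besides the shell and the picture viewer there is one more tool, called by a JSON object that holds its "fn" and its "kwargs", one argument or row to a line. jog_arm: Moves the arm, as the interface text tells. Its arguments: {"type":"object","properties":{"delta_pos":{"type":"array","items":{"type":"array","items":{"type":"number"}}},"roll":{"type":"array","items":{"type":"number"}},"grip":{"type":"number"},"grip_force":{"type":"number"}},"required":["delta_pos","roll"]}

```bash
mkdir -p pics; cat > h.py <<'E'
import numpy as np, cv2
from cell import manip
def cap(n,save=None):
    c=manip.capture(n)
    if save: cv2.imwrite('pics/'+save,c['image'])
    return c
def pt(c,u,v,z=None):
    """world point of pixel: by depth if z None else on plane z"""
    K,R,t=c['K'],c['R'],np.asarray(c['t']).ravel()
    d=np.linalg.inv(K)@np.array([u,v,1.0])
    if z is None:
        return R.T@(d*c['range_z'][int(v),int(u)]-t)
    o=-R.T@t; w=R.T@d
    return o+w*(z-o[2])/w[2]
def cloud(c):
    K,R,t=c['K'],c['R'],np.asarray(c['t']).ravel()
    h,w=c['range_z'].shape
    u,v=np.meshgrid(np.arange(w),np.arange(h))
    d=np.stack([(u-K[0,2])/K[0,0],(v-K[1,2])/K[1,1],np.ones_like(u,float)],-1)*c['range_z'][...,None]
    return (d-t)@R
E
python3 - <<'E'
from h import *
import pickle
np.set_printoptions(precision=3,suppress=True)
o=manip.get_obs(); print(o)
for n in('top','side','wrist'):
    c=cap(n,n+'0.png'); print(n,c['K'],c['R'],c['t'])
    pickle.dump(c,open(n+'0.pkl','wb'))
E
```

```text
{'time_s': 0.0, 'qpos': array([-83.737,  11.885,  88.406,  -0.   ,  79.842,  -8.623]), 'joint_vel': array([-0.045,  0.047,  0.04 , -0.016,  0.084, -0.02 ]), 'joint_torque': array([  0.   , -38.303, -29.159,  -0.   ,   0.011,  -0.   ]), 'tcp_pos': array([ 0.148, -0.555,  0.23 ]), 'tcp_rot': array([[ 0.966,  0.257, -0.   ],
       [ 0.257, -0.966,  0.002],
       [ 0.   , -0.002, -1.   ]]), 'ft_force': array([ 0.207,  0.307, -0.028]), 'ft_torque': array([0.004, 0.043, 0.035]), 'grip_width': 0.08519964899829195}
top [[352.155   0.    250.689]
 [  0.    352.155 191.966]
 [  0.      0.      1.   ]] [[ 0.009 -1.     0.015]
 [-0.984 -0.012 -0.176]
 [ 0.176 -0.014 -0.984]] [-0.051  0.485  1.245]
side [[470.882   0.    255.878]
 [  0.    470.882 189.259]
 [  0.      0.      1.   ]] [[-0.998 -0.055 -0.01 ]
 [-0.027  0.642 -0.766]
 [ 0.048 -0.765 -0.643]] [0.467 0.124 1.566]
wrist [[329.938   0.    256.084]
 [  0.    329.938 191.406]
 [  0.      0.      1.   ]] [[ 0.258 -0.966 -0.003]
 [-0.92  -0.247  0.305]
 [-0.295 -0.076 -0.952]] [-0.573 -0.04   0.38 ]
```

View pics/top0.png

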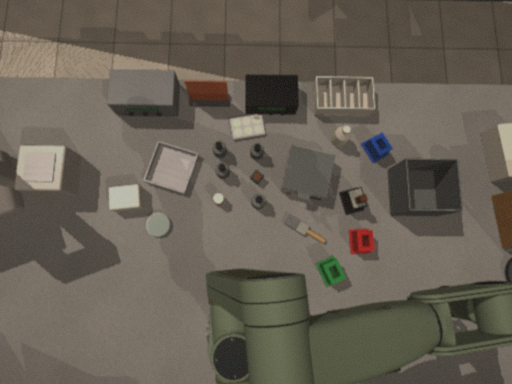

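View pics/side0.png

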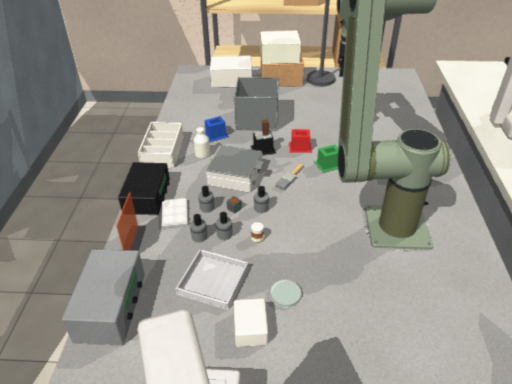

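The top view shows the warmer at about (308,174) and the black stand with the hook at (355,200). The coloured look-alike stands are blue (377,147), red (362,241) and green (331,271). The can-like objects are at (219,149), (223,170), (257,150) and (259,201), with the jar at (218,199), the cube at (257,176) and the bottle at (343,133). The tray is at (172,168). I choose the black stand and will check it in a close crop.

```bash
python3 - <<'E'
from h import *
import pickle
c=pickle.load(open('top0.pkl','rb'));s=pickle.load(open('side0.pkl','rb'))
a=cv2.resize(c['image'][120:260,200:400],None,fx=4,fy=4,interpolation=cv2.INTER_CUBIC)
cv2.imwrite('pics/topcrop.png',a)
a=cv2.resize(s['image'][100:260,150:350],None,fx=3.7,fy=3.7,interpolation=cv2.INTER_CUBIC)
cv2.imwrite('pics/sidecrop.png',a)
E
```

```text
(no output)
```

View pics/topcrop.png

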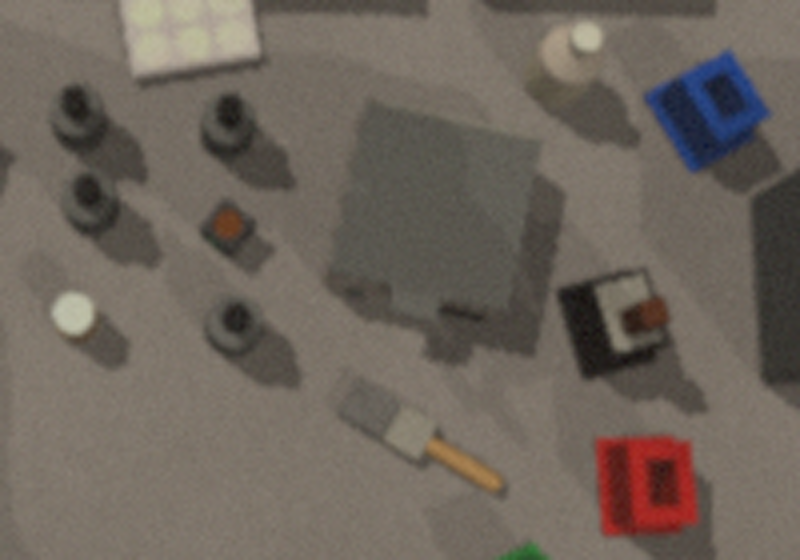

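View pics/sidecrop.png

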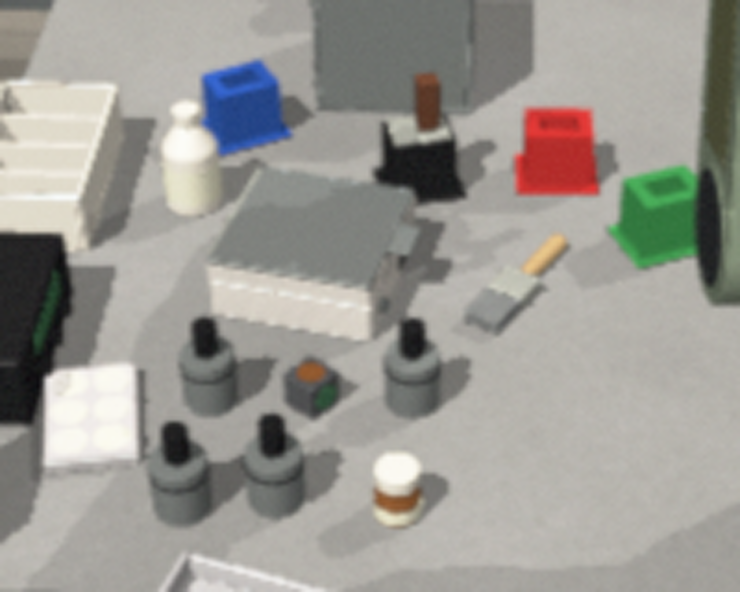

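View pics/wrist0.png

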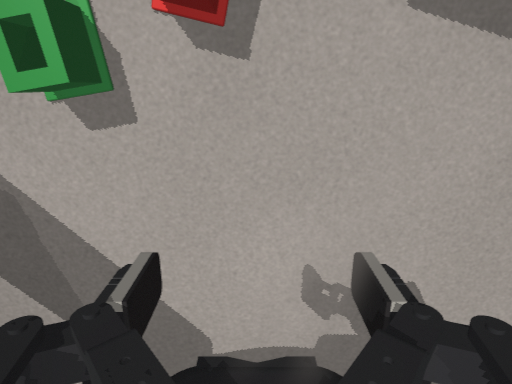

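The crop shows the black stand carrying a steel flange with a brown handle, so it is the right one. The coloured ones are empty. The lid tab points down in the image, toward the robot.

```bash
cat >> h.py <<'E'
def rect(P):
    (c,(w,h),a)=cv2.minAreaRect((np.asarray(P)[:,:2]*1000).astype(np.float32))
    return np.round(c,1),round(w,1),round(h,1),round(a,1)
def comps(c,roi,zlo,zhi,minn=15,extra=None):
    P=cloud(c); u0,v0,u1,v1=roi
    m=(P[...,2]>zlo)&(P[...,2]<zhi)&(c['range_z']>0)
    if extra is not None: m&=extra
    M=np.zeros(m.shape,np.uint8); M[v0:v1,u0:u1]=m[v0:v1,u0:u1]
    n,L,st,ce=cv2.connectedComponentsWithStats(M,connectivity=4)
    for i in range(1,n):
        if st[i,4]>=minn:
            Q=P[L==i]; print(np.round(ce[i]),st[i,4],'mean',np.round(Q.mean(0)*1000),'rect',rect(Q),'z',np.round(np.percentile(Q[:,2],[5,50,95])*1000))
E
python3 - <<'E'
from h import *
import pickle
c=pickle.load(open('top0.pkl','rb'));s=pickle.load(open('side0.pkl','rb'))
P=cloud(c)
print('cam',-c['R'].T@c['t'], -s['R'].T@s['t'])
print('lid/stand'); comps(c,(270,130,380,230),.058,.085)
print('handle'); comps(c,(335,180,380,230),.09,.16,5)
print('cans knob/body'); comps(c,(200,135,275,215),.085,.11,4)
comps(c,(200,135,275,215),.045,.085,8)
print('tray rim'); comps(c,(130,130,210,205),.02,.045)
print('side'); comps(s,(190,120,290,190),.058,.085); comps(s,(190,110,290,190),.09,.13,5)
comps(s,(180,170,290,260),.085,.11,5)
comps(s,(170,240,255,310),.02,.045)
print('noise', P[225:235,285:295,2].std(), P[225:235,400:410,2].mean())
E
```

```text
cam [ 0.25916771 -0.02809563  1.31165333] [0.39403757 1.14327273 1.105893  ]
lid/stand
[340. 137.] 81 mean [ 690. -372.   73.] rect (array([ 692.9, -374.6]), 59.8, 30.2, 59.2) z [60. 76. 84.]
[375. 143.] 117 mean [ 670. -504.   69.] rect (array([ 668.1, -500.2]), 37.5, 82.9, 86.6) z [61. 70. 75.]
[308. 171.] 2167 mean [ 560. -252.   72.] rect (array([ 554.9, -251.6]), 166.0, 194.1, 77.3) z [68. 72. 76.]
[355. 197.] 263 mean [ 465. -418.   74.] rect (array([ 465.6, -424.3]), 72.6, 57.6, 14.7) z [65. 74. 80.]
handle
[361. 198.] 79 mean [ 455. -422.  126.] rect (array([ 456.1, -425.3]), 23.5, 24.4, 14.8) z [ 94. 133. 140.]
cans knob/body
[218. 144.] 36 mean [650.  75.  94.] rect (array([650.7,  74.9]), 21.3, 21.7, 17.9) z [91. 94. 98.]
[257. 146.] 36 mean [645. -65.  94.] rect (array([644.5, -65.1]), 20.9, 21.3, 42.7) z [89. 94. 99.]
[221. 166.] 37 mean [569.  61.  94.] rect (array([569.3,  61.5]), 21.7, 21.0, 48.3) z [89. 94. 98.]
[258. 198.] 38 mean [455. -72.  95.] rect (array([455.6, -72.4]), 21.6, 17.6, 1.2) z [91. 95. 99.]
[219. 148.] 127 mean [645.  74.  61.] rect (array([649.1, 
[... 1457 characters left out ...]
([645.5, -64. ]), 20.4, 20.4, 8.8) z [91. 93. 96.]
[261. 188.] 22 mean [454. -70.  94.] rect (array([455.1, -69.2]), 21.7, 19.8, 35.2) z [91. 93. 97.]
[204. 188.] 34 mean [644. -61.  92.] rect (array([645.8, -62.8]), 21.2, 25.7, 31.8) z [86. 92. 96.]
[261. 189.] 35 mean [455. -67.  92.] rect (array([453.4, -68.3]), 20.2, 23.0, 2.4) z [87. 93. 97.]
[223. 215.] 42 mean [568.  66.  92.] rect (array([568. ,  64.5]), 26.7, 20.2, 46.3) z [87. 93. 97.]
[196. 217.] 44 mean [650.  80.  92.] rect (array([649.6,  79.2]), 22.1, 22.8, 50.4) z [86. 92. 96.]
[211. 277.] 582 mean [584. 263.  27.] rect (array([582.2, 256.4]), 168.1, 163.9, 73.0) z [21. 27. 32.]
noise 0.006959418328135693 8.61846383301111e-06
```

```bash
python3 - <<'E'
from h import *
import pickle
c=pickle.load(open('top0.pkl','rb'));s=pickle.load(open('side0.pkl','rb'))
for c,roi in((c,(275,140,338,215)),(s,(203,140,265,195))):
    P=cloud(c); u0,v0,u1,v1=roi
    M=np.zeros(P.shape[:2],bool); M[v0:v1,u0:u1]=1
    Q=P[M&(P[...,2]>.064)&(P[...,2]<.080)]
    a=np.radians(-12.7); x=np.array([np.cos(a),np.sin(a)]);y=np.array([-x[1],x[0]])
    q=(Q[:,:2]-[.555,-.2516])
    X=q@x;Y=q@y
    for lo in np.arange(-.105,.105,.01):
        k=(X>=lo)&(X<lo+.01)
        if k.sum(): print(round(lo,3),k.sum(),np.round(Y[k].min()*1000),np.round(Y[k].max()*1000))
    b=X>-.065
    print(rect(Q[b]))
E
```

```text
-0.105 10 -20.0 19.0
-0.095 35 -19.0 22.0
-0.085 33 -56.0 20.0
-0.075 132 -81.0 83.0
-0.065 128 -83.0 83.0
-0.055 123 -81.0 82.0
-0.045 127 -83.0 83.0
-0.035 123 -82.0 83.0
-0.025 121 -82.0 81.0
-0.015 125 -81.0 83.0
-0.005 121 -82.0 82.0
0.005 121 -81.0 83.0
0.015 122 -82.0 83.0
0.025 121 -79.0 83.0
0.035 119 -82.0 82.0
0.045 120 -80.0 83.0
0.055 121 -83.0 83.0
0.065 114 -80.0 82.0
0.075 120 -82.0 83.0
0.085 111 -80.0 82.0
0.095 7 -68.0 64.0
(array([ 570.6, -255.1]), 166.0, 161.9, 77.3)
-0.105 10 -11.0 24.0
-0.095 22 -24.0 23.0
-0.085 27 -75.0 90.0
-0.075 82 -158.0 85.0
-0.065 77 -157.0 86.0
-0.055 81 -156.0 84.0
-0.045 81 -156.0 88.0
-0.035 76 -147.0 84.0
-0.025 80 -88.0 85.0
-0.015 77 -84.0 93.0
-0.005 72 -79.0 86.0
0.005 75 -84.0 86.0
0.015 75 -77.0 85.0
0.025 73 -82.0 205.0
0.035 88 -78.0 216.0
0.045 70 -76.0 214.0
0.055 77 -83.0 86.0
0.065 71 -77.0 86.0
0.075 68 -81.0 87.0
0.085 58 -79.0 80.0
0.095 2 -48.0 -17.0
(array([ 568.9, -222.7]), 233.6, 336.3, 2.9)
```

```bash
cat >> h.py <<'E'
def to(x,y,z,heading=None):
    "tool delta to world target from measured pose; heading = tool x direction deg"
    o=manip.get_obs(); R=o['tcp_rot']; d=R.T@(np.array([x,y,z])-o['tcp_pos'])
    h=np.degrees(np.arctan2(R[1,0],R[0,0]))
    print('t',o['time_s'],'tcp',np.round(o['tcp_pos'],4),'head',round(h,2),'tilt',np.round(R[:,2],4),'delta',np.round(d,4), 'roll',None if heading is None else round(h-heading,2),'F',np.round(o['ft_force'],2),'w',round(o['grip_width'],4))
E
python3 -c "
from h import *
to(.456,-.425,.23,14.7)"
```

```text
t 0.15 tcp [ 0.1476 -0.5551  0.2304] head 14.89 tilt [-2.0e-04  1.8e-03 -1.0e+00] delta [ 0.3314 -0.0465  0.0005] roll 0.19 F [-0.06 -0.41 -0.04] w 0.0852
```

{"fn": "jog_arm", "kwargs": {
  "delta_pos": [
    [0.04,-0.006,0],
    [0.09,-0.013,0],
    [0.14,-0.02,0],
    [0.19,-0.027,0],
    [0.24,-0.034,0],
    [0.29,-0.041,0],
    [0.32,-0.045,0],
    [0.331,-0.0465,0],
    [0.331,-0.0465,0],
    [0.331,-0.0465,0]
  ],
  "roll": [0,0,0,0,0,0,0,0,0,0]
}}

```text
time_s: 1.4
tcp_pos: [0.4544, -0.4264, 0.2311]
tcp_rot: [[0.967, 0.256, -0.001], [0.256, -0.967, 0.0], [-0.001, -0.0, -1.0]]
ft_force: [-0.2, -0.4, -0.1]
grip_width: 0.0853
```

```bash
python3 - <<'E'
from h import *
to(.456,-.425,.10,14.7)
c=cap('wrist','w1.png')
comps(c,(0,0,512,300),.125,.15,30); comps(c,(0,0,512,300),.060,.085,100)
E
```

```text
t 1.4 tcp [ 0.4544 -0.4264  0.2311] head 14.8 tilt [-8.e-04  1.e-04 -1.e+00] delta [ 0.002  -0.0009  0.1311] roll 0.1 F [-0.17 -0.36 -0.1 ] w 0.0853
[462. 177.] 5026 mean [ 505. -569.  138.] rect (array([ 500.7, -569.3]), 3.8, 179.6, 90.0) z [126. 138. 149.]
[259. 191.] 1012 mean [ 457. -427.  135.] rect (array([ 455.3, -426.9]), 24.8, 24.0, 15.1) z [130. 136. 137.]
[466. 293.] 705 mean [ 415. -618.  136.] rect (array([ 415.3, -625.1]), 1.7, 83.6, 0.0) z [126. 135. 148.]
[96. 53.] 19594 mean [ 520. -267.   71.] rect (array([ 508.2, -273.7]), 108.8, 174.4, 15.4) z [70. 72. 73.]
[422.   2.] 148 mean [ 628. -520.   67.] rect (array([ 629.8, -526.5]), 6.1, 26.1, 15.2) z [61. 69. 71.]
[422. 155.] 2736 mean [ 508. -569.   73.] rect (array([ 500.6, -569.2]), 3.6, 179.2, 89.9) z [62. 73. 84.]
[258. 153.] 3456 mean [ 473. -422.   74.] rect (array([ 464.2, -424.7]), 71.8, 56.1, 15.0) z [69. 75. 77.]
[481. 269.] 540 mean [ 415. -676.   73.] rect (array([ 415.3, -676.8]), 1.6, 86.7, 0.0) z [62. 73. 84.]
[247. 280.] 1378 mean [ 337. -446.   69.] rect (array([ 326.8, -448. ]), 48.2, 56.0, 2.3) z [63. 70. 71.]
```

View pics/w1.png

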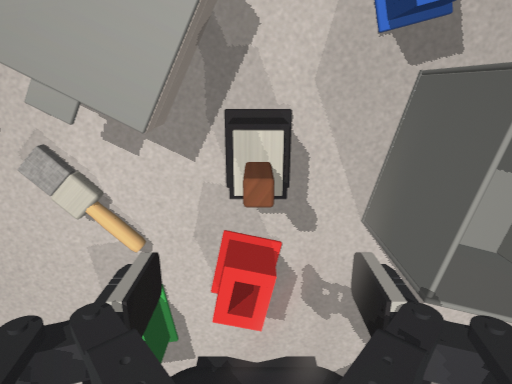

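The wrist view shows the brown handle at (259,191), on the black stand at 15° heading, agreeing within 2 mm of the top-view fix. The warmer's tab is visible at (52,100). Now I descend and grip.

{"fn": "jog_arm", "kwargs": {
  "delta_pos": [
    [0.001,0,0.04],
    [0.001,0,0.08],
    [0.001,0,0.11],
    [0.001,0,0.13],
    [0.001,0,0.14],
    [0.001,0,0.14]
  ],
  "roll": [0,0,0,0,0,0]
}}

```text
time_s: 2.2
tcp_pos: [0.4564, -0.4257, 0.0912]
tcp_rot: [[0.967, 0.256, -0.0], [0.256, -0.967, 0.0], [-0.0, -0.0, -1.0]]
ft_force: [-0.6, -0.5, 0.2]
grip_width: 0.0853
```

{"fn": "jog_arm", "kwargs": {
  "delta_pos": [
    [0,0,0],
    [0,0,0],
    [0,0,0],
    [0,0,0],
    [0,0,0],
    [0,0,0],
    [0,0,0],
    [0,0,0]
  ],
  "roll": [0,0,0,0,0,0,0,0],
  "grip": 1,
  "grip_force": 100
}}

```text
time_s: 3.2
tcp_pos: [0.4571, -0.426, 0.0922]
tcp_rot: [[0.966, 0.257, 0.001], [0.257, -0.966, -0.001], [0.001, 0.002, -1.0]]
ft_force: [0.2, -0.6, 5.7]
grip_width: 0.0231
```

{"fn": "jog_arm", "kwargs": {
  "delta_pos": [
    [0,0,-0.02],
    [0,0,-0.05],
    [0,0,-0.08],
    [0,0,-0.1],
    [0,0,-0.11],
    [0,0,-0.11],
    [0,0,-0.11]
  ],
  "roll": [0,0,0,0,0,0,0]
}}

```text
time_s: 4.08
tcp_pos: [0.456, -0.4247, 0.1997]
tcp_rot: [[0.966, 0.257, -0.002], [0.257, -0.966, 0.002], [-0.001, -0.003, -1.0]]
ft_force: [-0.0, 0.4, -2.4]
grip_width: 0.023
```

```bash
python3 - <<'E'
from h import *
to(.4535,-.2287,.2,-12.7)
s=cap('side','s2.png')
u,v=[int(i) for i in (s['K']@(s['R']@np.array([.456,-.42,.15])+s['t'])/(s['R']@np.array([.456,-.42,.15])+s['t'])[2])[:2]]
print(u,v)
cv2.imwrite('pics/s2c.png',cv2.resize(s['image'][v-70:v+60,u-80:u+80],None,fx=4.5,fy=4.5,interpolation=cv2.INTER_CUBIC))
cap('wrist','w2.png')
E
```

```text
t 4.075 tcp [ 0.456  -0.4247  0.1997] head 14.88 tilt [-0.0018  0.0022 -1.    ] delta [ 0.048  -0.1901  0.0002] roll 27.58 F [-0.05  0.37 -2.43] w 0.023
264 118
```

View pics/s2c.png

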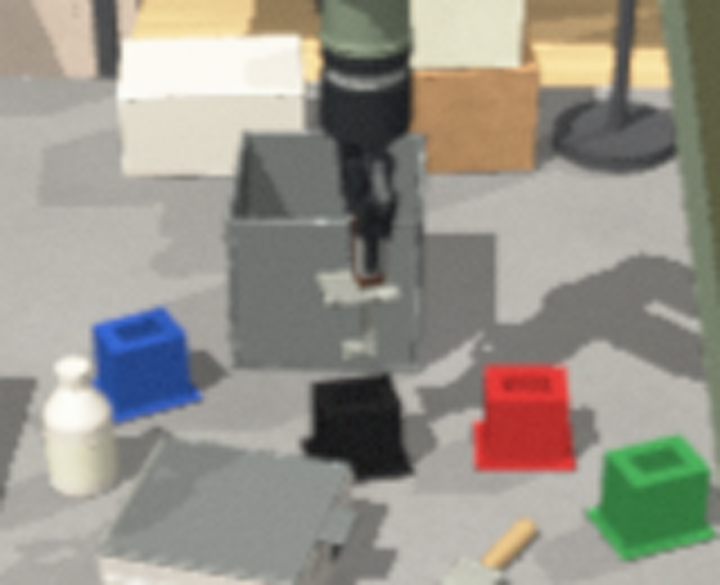

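View pics/w2.png

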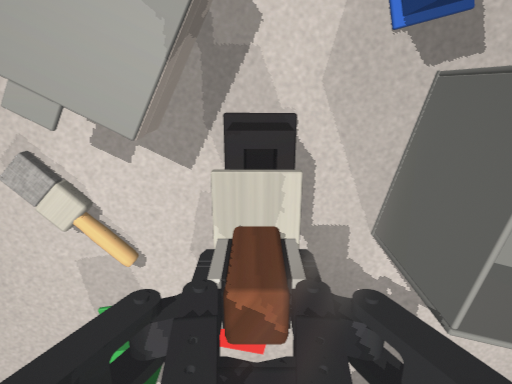

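The hook hangs upright and clear of the stand in the side crop, with the flange at (358,288) and the foot at (360,345). The wrist view shows it centred in the jaws. Next I measure its height in the hand.

```bash
python3 - <<'E'
from h import *
c=cap('wrist'); P=cloud(c)
for v in (180,195,210,220): print(v,np.round(P[v,[225,256,290]]*1000).tolist())
v,u=260,258; print(np.round(P[235:340:15,258]*1000,1).tolist())
o=manip.get_obs(); print(o['tcp_pos'],o['ft_force'])
E
```

```text
180 [[484.0, -400.0, 183.0], [488.0, -415.0, 183.0], [493.0, -431.0, 183.0]]
195 [[476.0, -402.0, 182.0], [481.0, -417.0, 183.0], [485.0, -434.0, 183.0]]
210 [[469.0, -404.0, 183.0], [473.0, -419.0, 184.0], [478.0, -436.0, 184.0]]
220 [[463.0, -405.0, 184.0], [467.0, -421.0, 183.0], [472.0, -438.0, 183.0]]
[[465.8, -421.9, 197.4], [465.3, -422.1, 211.5], [465.6, -421.9, 224.9], [466.0, -421.8, 236.3], [464.3, -422.3, 242.8], [458.2, -423.9, 242.9], [452.8, -425.4, 243.9]]
[ 0.45611499 -0.42488542  0.19982761] [-0.12122031 -0.04858009 -1.35106839]
```

```bash
python3 -c "
from h import *
to(.4087,-.2186,.2,-12.7)"
```

```text
t 4.225 tcp [ 0.4561 -0.4249  0.1998] head 14.89 tilt [-0.0017  0.002  -1.    ] delta [ 0.0072 -0.2115  0.0003] roll 27.59 F [-0.12 -0.05 -1.35] w 0.0229
```

{"fn": "jog_arm", "kwargs": {
  "delta_pos": [
    [0,-0.03,0],
    [0.001,-0.07,0],
    [0.003,-0.11,0],
    [0.005,-0.15,0],
    [0.007,-0.19,0],
    [0.007,-0.205,0],
    [0.007,-0.2115,0],
    [0.007,-0.2115,0],
    [0.007,-0.2115,0]
  ],
  "roll": [3,8,13,18,23,26,27.6,27.6,27.6]
}}

```text
time_s: 5.35
tcp_pos: [0.4093, -0.2201, 0.2013]
tcp_rot: [[0.975, -0.22, 0.0], [-0.22, -0.975, -0.0], [0.0, 0.0, -1.0]]
ft_force: [0.7, 0.1, -1.8]
grip_width: 0.0228
```

```bash
python3 - <<'E'
from h import *
to(.4087,-.2186,.1347,-12.7)
c=cap('wrist','w3.png')
comps(c,(0,0,512,300),.060,.08,100)
comps(c,(150,100,400,300),.17,.19,100)
E
```

```text
t 5.35 tcp [ 0.4093 -0.2201  0.2013] head -12.73 tilt [ 2.e-04 -4.e-04 -1.e+00] delta [-0.0009 -0.0013  0.0666] roll -0.03 F [ 0.65  0.06 -1.75] w 0.0228
[257.  50.] 21498 mean [ 511. -242.   71.] rect (array([ 501.4, -239.9]), 166.5, 87.7, 77.4) z [70. 71. 73.]
[480.  59.] 3993 mean [ 466. -410.   69.] rect (array([ 462.9, -420.4]), 72.7, 49.8, 14.7) z [62. 70. 71.]
[ 86. 165.] 520 mean [454. -79.  67.] rect (array([453.7, -77.3]), 41.5, 30.0, 3.1) z [60. 66. 79.]
[500. 228.] 1708 mean [ 317. -425.   68.] rect (array([ 313.3, -426.4]), 21.5, 74.5, 85.9) z [61. 69. 71.]
[257. 201.] 5686 mean [ 431. -224.  185.] rect (array([ 425.6, -222.7]), 46.1, 42.8, 77.4) z [184. 185. 186.]
```

View pics/w3.png

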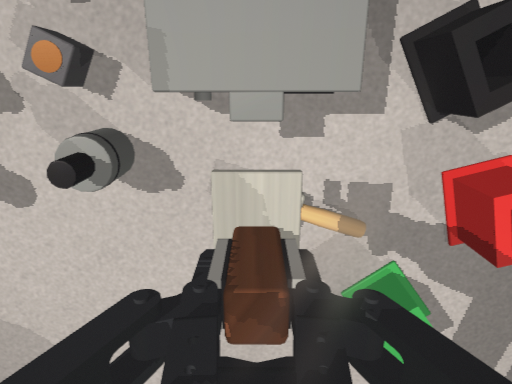

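```bash
python3 - <<'E'
from h import *
c=cap('wrist'); P=cloud(c); o=manip.get_obs(); R=o['tcp_rot']; T=o['tcp_pos']
L=(P-T)@R*1000
m=lambda z0,z1:(P[...,2]>z0)&(P[...,2]<z1)
def show(n,mask,roi):
    u0,v0,u1,v1=roi;M=np.zeros(mask.shape,bool);M[v0:v1,u0:u1]=1;Q=L[M&mask];print(n,len(Q),np.round(Q.min(0),1),np.round(Q.max(0),1))
show('tab',m(.064,.08),(200,95,320,130))
show('flange',m(.18,.19),(150,140,350,230))
show('tabcols',m(.064,.08),(200,100,320,118))
E
```

```text
tab 1403 [ 51.3 -23.  127.8] [ 71.   21.1 132.8]
flange 5281 [  6.  -24.1  11.3] [37.8 22.1 20.6]
tabcols 970 [ 53.7 -22.4 127.9] [ 67.2  20.7 132.4]
```

Hook and tab are centred on the same axis, with the tab at u=257 and the flange at u=257. I go down 66 mm, then forward 45 mm under the tab.

{"fn": "jog_arm", "kwargs": {
  "delta_pos": [
    [0,0,0.03],
    [0,0,0.055],
    [0,0,0.066],
    [0,0,0.066],
    [0.015,0,0.066],
    [0.03,0,0.066],
    [0.04,0,0.066],
    [0.045,0,0.066],
    [0.045,0,0.066],
    [0.045,0,0.066]
  ],
  "roll": [0,0,0,0,0,0,0,0,0,0]
}}

```text
time_s: 6.7
tcp_pos: [0.4525, -0.2289, 0.1351]
tcp_rot: [[0.975, -0.22, -0.001], [-0.22, -0.975, 0.0], [-0.001, -0.0, -1.0]]
ft_force: [-0.3, 0.4, -1.9]
grip_width: 0.0227
```

```bash
python3 - <<'E'
from h import *
to(.4087,-.2186,.1347,-12.7)
c=cap('wrist','w4.png')
s=cap('side','s4.png')
cv2.imwrite('pics/s4c.png',cv2.resize(s['image'][90:210,180:340],None,fx=4.5,fy=4.5,interpolation=cv2.INTER_CUBIC))
E
```

```text
t 6.7 tcp [ 0.4525 -0.2289  0.1351] head -12.72 tilt [-7.e-04  4.e-04 -1.e+00] delta [-0.045  -0.0004  0.0004] roll -0.02 F [-0.29  0.36 -1.9 ] w 0.0227
```

View pics/w4.png

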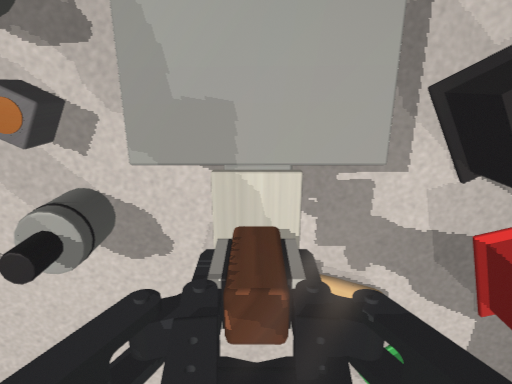

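View pics/s4c.png

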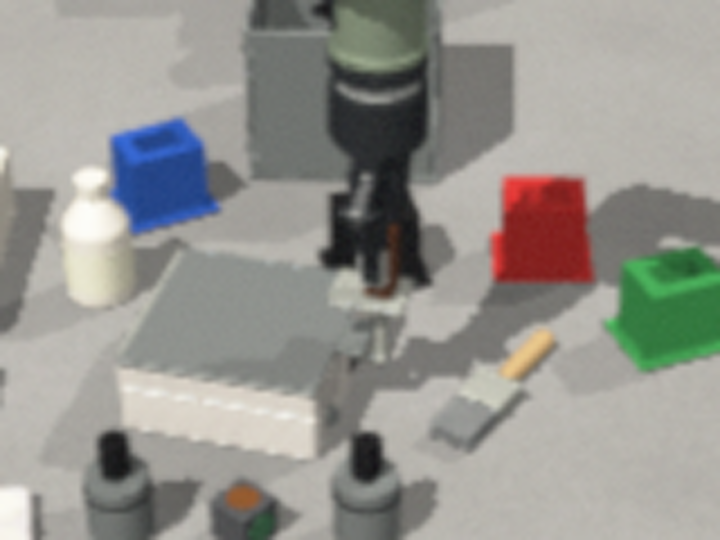

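Side crop shows the foot at (380,345) below the tab. I lift slowly.

{"fn": "jog_arm", "kwargs": {
  "delta_pos": [
    [0,0,-0.004],
    [0,0,-0.007],
    [0,0,-0.01],
    [0,0,-0.013],
    [0,0,-0.016],
    [0,0,-0.02],
    [0,0,-0.024],
    [0,0,-0.028],
    [0,0,-0.032],
    [0,0,-0.036],
    [0,0,-0.036]
  ],
  "roll": [0,0,0,0,0,0,0,0,0,0,0],
  "grip_force": 120
}}

```text
time_s: 8.18
tcp_pos: [0.4529, -0.2292, 0.172]
tcp_rot: [[0.976, -0.22, 0.0], [-0.22, -0.976, -0.0], [0.0, 0.0, -1.0]]
ft_force: [-1.2, -0.5, -1.4]
grip_width: 0.0228
```

```bash
python3 - <<'E'
from h import *
to(.4087,-.2186,.1347,-12.7)
c=cap('wrist','w5.png')
P=cloud(c); o=manip.get_obs(); L=(P-o['tcp_pos'])@o['tcp_rot']*1000
for v in (20,60,100,140,160,190): print(v,np.round(L[v,256],1),np.round(P[v,256],3), np.round(P[v,200],3))
s=cap('side','s5.png')
cv2.imwrite('pics/s5c.png',cv2.resize(s['image'][90:210,180:340],None,fx=4.5,fy=4.5,interpolation=cv2.INTER_CUBIC))
E
```

```text
t 8.175 tcp [ 0.4529 -0.2292  0.172 ] head -12.7 tilt [ 1.e-04 -3.e-04 -1.e+00] delta [-0.0455 -0.0007  0.0373] roll -0.0 F [-1.2  -0.46 -1.43] w 0.0228
20 [117.2  -1.5  87.1] [ 0.568 -0.254  0.085] [ 0.575 -0.219  0.084]
60 [93.6 -1.5 82.7] [ 0.545 -0.248  0.089] [ 0.552 -0.214  0.089]
100 [69.2 -1.4 79.2] [ 0.521 -0.243  0.093] [ 0.529 -0.208  0.092]
140 [43.9 -1.4 75.1] [ 0.496 -0.238  0.097] [ 0.504 -0.202  0.098]
160 [31.1 -1.4 71.8] [ 0.484 -0.235  0.1  ] [ 0.474 -0.177 -0.   ]
190 [27.9 -1.3 16.1] [ 0.48  -0.234  0.156] [ 0.445 -0.169  0.001]
```

View pics/s5c.png

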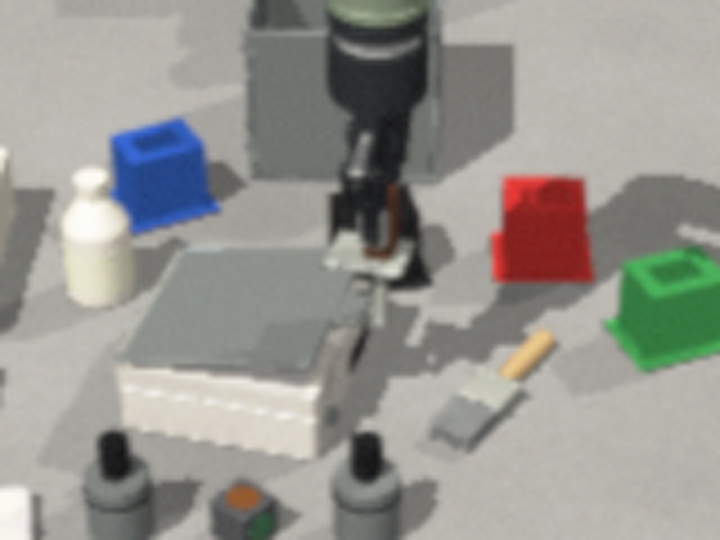

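Lid slope reads ≈0.16 rad, so the snap is free and the hook has not slipped in the jaws. Next I follow the arc.

{"fn": "jog_arm", "kwargs": {
  "delta_pos": [
    [0.004,0,-0.014],
    [0.009,0,-0.028],
    [0.015,0,-0.04],
    [0.023,0,-0.056],
    [0.032,0,-0.07],
    [0.044,0,-0.083],
    [0.056,0,-0.094],
    [0.07,0,-0.104],
    [0.085,0,-0.113],
    [0.097,0,-0.117],
    [0.109,0,-0.12],
    [0.109,0,-0.12]
  ],
  "roll": [0,0,0,0,0,0,0,0,0,0,0,0]
}}

```text
time_s: 9.78
tcp_pos: [0.5595, -0.2535, 0.297]
tcp_rot: [[0.976, -0.22, 0.001], [-0.22, -0.976, -0.002], [0.001, 0.002, -1.0]]
ft_force: [-10.4, 4.0, 14.4]
grip_width: 0.0224
```

```bash
python3 - <<'E'
from h import *
to(.4087,-.2186,.1347,-12.7)
c=cap('wrist','w6.png')
P=cloud(c); o=manip.get_obs(); L=(P-o['tcp_pos'])@o['tcp_rot']*1000
for v in (20,60,100,140,160,190): print(v,np.round(L[v,256],1))
s=cap('side','s6.png')
cv2.imwrite('pics/s6c.png',cv2.resize(s['image'][60:200,160:340],None,fx=4.2,fy=4.2,interpolation=cv2.INTER_CUBIC))
E
```

```text
t 9.775 tcp [ 0.5595 -0.2535  0.297 ] head -12.7 tilt [ 9.0e-04 -2.1e-03 -1.0e+00] delta [-0.155  -0.0012  0.1621] roll 0.0 F [-10.43   4.    14.35] w 0.0224
20 [152.8  -1.6 296.9]
60 [108.2  -1.6 297. ]
100 [ 65.4  -1.4 172.8]
140 [ 38.8  -1.3 107.3]
160 [28.5 -1.3 83.9]
190 [27.6 -1.2 17.3]
```

View pics/s6c.png

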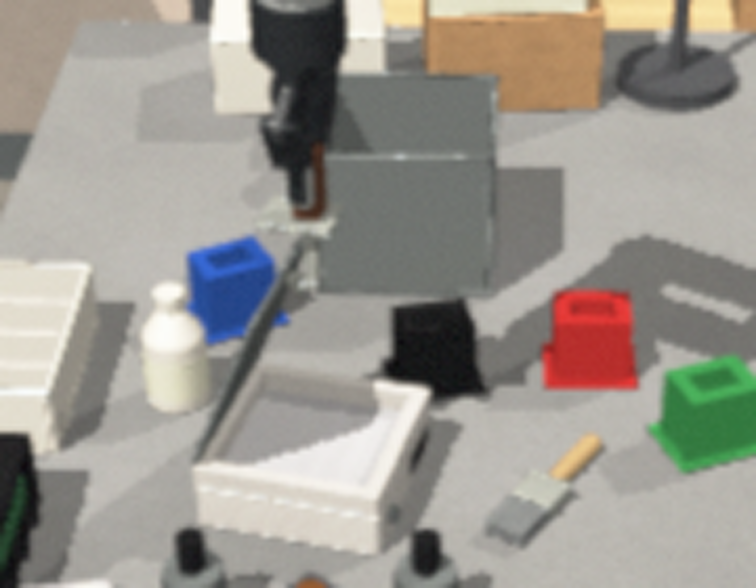

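View pics/w6.png

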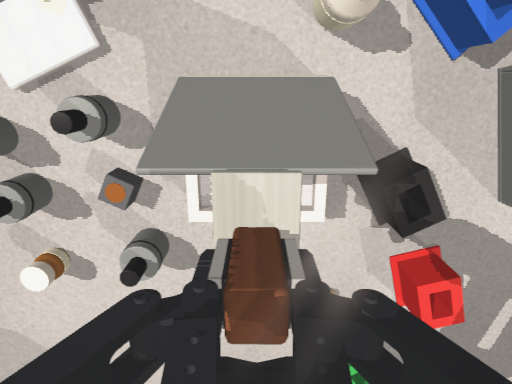

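```bash
python3 - <<'E'
from h import *
to(.4087,-.2186,.1347,-12.7)
s=cap('side')
cv2.imwrite('pics/s6d.png',cv2.resize(s['image'][90:150,205:255],None,fx=10,fy=10,interpolation=cv2.INTER_CUBIC))
E
```

```text
t 9.875 tcp [ 0.5594 -0.2535  0.297 ] head -12.71 tilt [ 0.0015 -0.0023 -1.    ] delta [-0.155  -0.0012  0.162 ] roll -0.01 F [-10.16   3.3   14.87] w 0.0229
```

View pics/s6d.png

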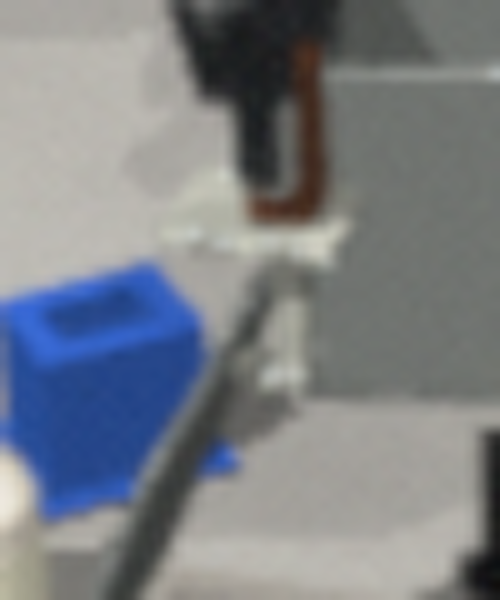

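```bash
python3 - <<'E'
from h import *
s=cap('side'); P=cloud(s); o=manip.get_obs()
L=(P-o['tcp_pos'])@o['tcp_rot']*1000
for v in range(108,136,2):
    print(v,[(u,*np.round(L[v,u]).astype(int).tolist()) for u in range(221,242,2)])
E
```

```text
108 [(221, 216, 458, 299), (223, 37, 8, 18), (225, 30, 10, 18), (227, 22, 9, 16), (229, 3, -23, -5), (231, -4, -22, -6), (233, -9, -19, -5), (235, -15, -15, -4), (237, -14, 9, 10), (239, 79, 308, 193), (241, 66, 297, 186)]
110 [(221, 213, 450, 304), (223, 32, -4, 18), (225, 25, -4, 17), (227, 19, 0, 18), (229, 7, -13, 9), (231, -1, -16, 6), (233, -9, -18, 4), (235, -13, -10, 8), (237, -13, 12, 20), (239, -22, 7, 16), (241, 71, 310, 203)]
112 [(221, 35, -18, 18), (223, 29, -15, 19), (225, 22, -13, 19), (227, 15, -13, 17), (229, 8, -12, 17), (231, 0, -13, 15), (233, -6, -10, 17), (235, -15, -16, 11), (237, -18, -4, 18), (239, -25, -4, 17), (241, 67, 299, 205)]
114 [(221, 31, -28, 19), (223, 25, -25, 20), (225, 16, -30, 16), (227, 10, -28, 16), (229, 3, -28, 15), (231, -3, -23, 17), (233, -8, -17, 20), (235, -14, -16, 19), (237, -22, -16, 18), (239, 77, 301, 218), (241, 71, 308, 221)]
116 [(221, 196, 398, 303), (223, 185, 396, 300), (225, 174, 393, 297), (227, 168, 402, 301), (229, 159, 404, 301), (231, 149, 401, 297), (233, -5, -11, 31), (235, -18, -26, 21), (237, -24, -24, 21), (239, 
[... 1442 characters left out ...]
 134, 227, 260), (223, 25, -36, 78), (225, 25, -17, 89), (227, 45, 59, 140), (229, 124, 296, 302), (231, 110, 285, 293), (233, 105, 294, 297), (235, 97, 297, 298), (237, 86, 292, 293), (239, 80, 301, 297), (241, 73, 308, 301)]
132 [(221, 136, 232, 274), (223, 22, -44, 80), (225, 39, 19, 123), (227, 128, 280, 303), (229, 117, 277, 299), (231, 110, 283, 302), (233, 99, 277, 296), (235, 92, 282, 298), (237, 83, 283, 297), (239, 80, 299, 307), (241, 67, 288, 298)]
134 [(221, 21, -67, 73), (223, 28, -31, 97), (225, 51, 51, 154), (227, 120, 258, 298), (229, 110, 254, 294), (231, 108, 275, 306), (233, 96, 266, 299), (235, 90, 275, 304), (237, 78, 265, 295), (239, 73, 279, 303), (241, 61, 270, 295)]
```

{"fn": "jog_arm", "kwargs": {
  "delta_pos": [
    [-0.002,0,-0.003],
    [-0.004,0,-0.006],
    [-0.004,0,-0.006]
  ],
  "roll": [0,0,0]
}}

```text
time_s: 10.35
tcp_pos: [0.5563, -0.2525, 0.2976]
tcp_rot: [[0.975, -0.22, 0.002], [-0.22, -0.975, -0.001], [0.002, 0.0, -1.0]]
ft_force: [0.1, -0.8, -0.2]
grip_width: 0.0225
```

```bash
python3 - <<'E'
from h import *
o=manip.get_obs(); print(o['ft_force'],o['ft_torque'],o['tcp_pos'],o['joint_torque'])
E
```

```text
[ 0.10591484 -0.83206616 -0.17689404] [-0.0344929  -0.10843319  0.00266086] [ 0.55626462 -0.25253071  0.29764643] [-4.52627879e-03 -4.22331083e+01 -3.13371956e+01 -1.95330867e-03
  6.80435426e-02 -2.49468707e-03]
```

Backing off cleared the load, so the foot was catching on a lip about 23 mm in from the tab's end. I raise it to stay on the tab and continue the arc.

{"fn": "jog_arm", "kwargs": {
  "delta_pos": [
    [-0.006,0,-0.005],
    [-0.006,0,-0.01],
    [-0.002,0,-0.011],
    [0.008,0,-0.014],
    [0.018,0,-0.016],
    [0.028,0,-0.018],
    [0.038,0,-0.02],
    [0.048,0,-0.022],
    [0.048,0,-0.022]
  ],
  "roll": [0,0,0,0,0,0,0,0,0]
}}

```text
time_s: 11.48
tcp_pos: [0.6035, -0.2631, 0.319]
tcp_rot: [[0.976, -0.22, 0.002], [-0.22, -0.976, -0.0], [0.002, -0.0, -1.0]]
ft_force: [-0.4, -0.4, -1.8]
grip_width: 0.0229
```

```bash
python3 - <<'E'
from h import *
to(.4087,-.2186,.1347,-12.7)
c=cap('wrist','w7.png')
P=cloud(c); o=manip.get_obs(); L=(P-o['tcp_pos'])@o['tcp_rot']*1000
for v in (100,120,140,150,160,170,180,200,220): print(v,np.round(L[v,256],1))
s=cap('side','s7.png')
cv2.imwrite('pics/s7c.png',cv2.resize(s['image'][60:200,160:340],None,fx=4.2,fy=4.2,interpolation=cv2.INTER_CUBIC))
E
```

```text
t 11.475 tcp [ 0.6035 -0.2631  0.319 ] head -12.69 tilt [ 1.5e-03 -3.0e-04 -1.0e+00] delta [-0.2001 -0.0006  0.184 ] roll 0.01 F [-0.43 -0.37 -1.84] w 0.0229
100 [ 59.7  -1.6 320.4]
120 [ 41.9  -1.5 231.4]
140 [ 33.4  -1.4 144.2]
150 [ 30.4  -1.3 113.4]
160 [28.  -1.3 87.7]
170 [37.8 -1.3 19.5]
180 [33.4 -1.3 16.7]
200 [23.  -1.3 15.9]
220 [11.8 -1.2 16.5]
```

View pics/s7c.png

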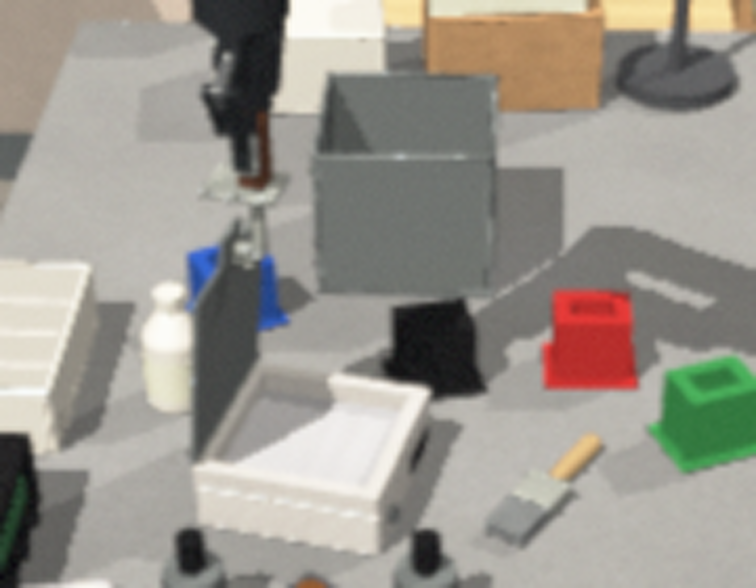

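{"fn": "jog_arm", "kwargs": {
  "delta_pos": [
    [0.011,0,-0.001],
    [0.022,0,-0.002],
    [0.034,0,-0.002],
    [0.045,0,-0.001],
    [0.058,0,0.001],
    [0.07,0,0.004],
    [0.08,0,0.007],
    [0.09,0,0.01],
    [0.098,0,0.014],
    [0.098,0,0.014]
  ],
  "roll": [0,0,0,0,0,0,0,0,0,0]
}}

```text
time_s: 12.82
tcp_pos: [0.6991, -0.2847, 0.3057]
tcp_rot: [[0.976, -0.22, 0.003], [-0.22, -0.976, -0.001], [0.003, 0.0, -1.0]]
ft_force: [0.1, -0.2, -1.2]
grip_width: 0.0225
```

```bash
python3 - <<'E'
from h import *
to(.4087,-.2186,.1347,-12.7)
c=cap('wrist','w8.png')
s=cap('side','s8.png')
cv2.imwrite('pics/s8c.png',cv2.resize(s['image'][60:200,160:340],None,fx=4.2,fy=4.2,interpolation=cv2.INTER_CUBIC))
E
```

```text
t 12.825 tcp [ 0.6991 -0.2847  0.3057] head -12.7 tilt [ 2.7e-03 -9.0e-04 -1.0e+00] delta [-0.2983 -0.0007  0.1702] roll 0.0 F [ 0.07 -0.24 -1.22] w 0.0225
```

View pics/s8c.png

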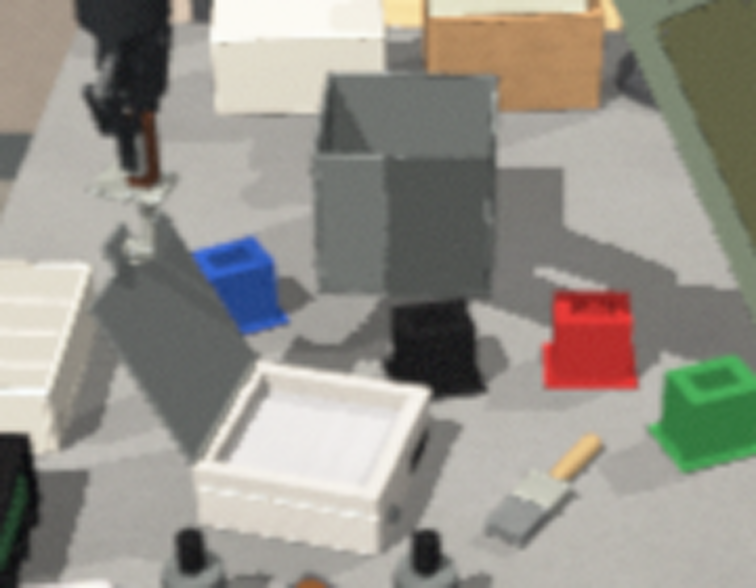

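The lid is open at about 2.0 rad, well past upright. I retract the hook and return to the stand.

{"fn": "jog_arm", "kwargs": {
  "delta_pos": [
    [-0.02,0,0],
    [-0.05,0,0],
    [-0.08,0,0],
    [-0.1,0,0],
    [-0.1,0,0]
  ],
  "roll": [0,0,0,0,0]
}}

```text
time_s: 13.55
tcp_pos: [0.5991, -0.2621, 0.3058]
tcp_rot: [[0.975, -0.221, 0.0], [-0.221, -0.975, -0.0], [0.0, 0.0, -1.0]]
ft_force: [0.1, -0.2, -1.7]
grip_width: 0.0228
```

```bash
python3 -c "
from h import *
to(.4571,-.426,.21,14.88)"
```

```text
t 13.55 tcp [ 0.5991 -0.2621  0.3058] head -12.75 tilt [ 1.e-04 -1.e-04 -1.e+00] delta [-0.1023  0.1912  0.0958] roll -27.63 F [ 0.06 -0.19 -1.68] w 0.0228
```

{"fn": "jog_arm", "kwargs": {
  "delta_pos": [
    [-0.02,0.02,0],
    [-0.04,0.055,0.01],
    [-0.06,0.09,0.02],
    [-0.08,0.13,0.04],
    [-0.1,0.165,0.065],
    [-0.102,0.185,0.085],
    [-0.1023,0.1912,0.0958],
    [-0.1023,0.1912,0.0958],
    [-0.1023,0.1912,0.0958]
  ],
  "roll": [-3,-7,-12,-17,-22,-26,-27.6,-27.6,-27.6]
}}

```text
time_s: 14.68
tcp_pos: [0.4596, -0.4261, 0.2105]
tcp_rot: [[0.966, 0.258, 0.001], [0.258, -0.966, -0.001], [0.001, 0.001, -1.0]]
ft_force: [-1.1, 0.1, -0.0]
grip_width: 0.0223
```

```bash
python3 - <<'E'
from h import *
to(.4571,-.426,.0922,14.88)
c=cap('wrist','w9.png'); P=cloud(c); o=manip.get_obs(); L=(P-o['tcp_pos'])@o['tcp_rot']*1000
comps(c,(150,80,400,300),.055,.08,100)
M=np.zeros(P.shape[:2],bool);M[140:235,150:350]=1
Q=L[M&(L[...,2]>10)&(L[...,2]<22)];print('flange',Q.min(0),Q.max(0),np.median(Q[:,2]))
A=np.c_[Q[:,:2],np.ones(len(Q))];print('tilt',np.linalg.lstsq(A,Q[:,2],rcond=None)[0])
E
```

```text
t 14.675 tcp [ 0.4596 -0.4261  0.2105] head 14.93 tilt [ 0.0014 -0.001  -1.    ] delta [-0.0025 -0.0009  0.1183] roll 0.05 F [-1.15  0.08 -0.04] w 0.0223
[155.  93.] 338 mean [ 508. -324.   63.] rect (array([ 502.9, -320.5]), 10.2, 36.6, 77.8) z [56. 65. 66.]
[257. 147.] 1918 mean [ 487. -419.   69.] rect (array([ 481.7, -420. ]), 35.6, 56.1, 14.8) z [66. 70. 71.]
[393. 244.] 468 mean [ 429. -569.   66.] rect (array([ 433.8, -569.2]), 46.6, 2.5, 0.5) z [56. 66. 78.]
flange [  3.63538226 -24.01965978  10.04294595] [38.55859455 22.10911792 21.542358  ] 16.612607516854553
tilt [2.76133237e-02 8.64092473e-04 1.59347857e+01]
```

View pics/w9.png

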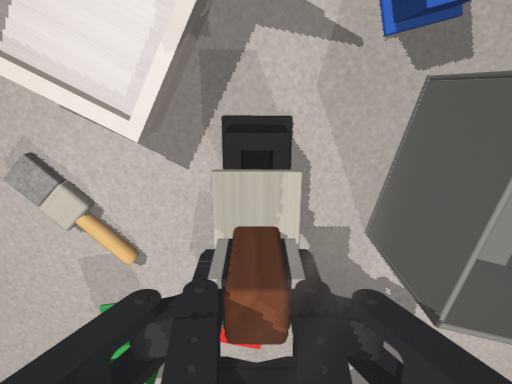

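{"fn": "jog_arm", "kwargs": {
  "delta_pos": [
    [-0.0025,-0.001,0.01],
    [-0.0025,-0.001,0.04],
    [-0.0025,-0.001,0.07],
    [-0.0025,-0.001,0.095],
    [-0.0025,-0.001,0.11],
    [-0.0025,-0.001,0.116],
    [-0.0025,-0.001,0.118],
    [-0.0025,-0.001,0.118]
  ],
  "roll": [0,0,0,0,0,0,0,0]
}}

```text
time_s: 15.72
tcp_pos: [0.4563, -0.4267, 0.0926]
tcp_rot: [[0.966, 0.257, 0.001], [0.257, -0.966, -0.002], [0.001, 0.002, -1.0]]
ft_force: [0.5, 0.0, -1.6]
grip_width: 0.0226
```

```bash
python3 - <<'E'
from h import *
to(.4571,-.426,.0922,14.88)
c=cap('wrist','w10.png'); P=cloud(c)
print(np.round(P[[180,200,220],256],3), np.round(P[[130,150,160],256],3))
E
```

```text
t 15.725 tcp [ 0.4563 -0.4267  0.0926] head 14.89 tilt [ 0.0013 -0.0017 -1.    ] delta [ 0.001  -0.0005  0.0004] roll 0.01 F [ 0.46  0.05 -1.58] w 0.0226
[[ 0.489 -0.417  0.076]
 [ 0.478 -0.42   0.076]
 [ 0.468 -0.422  0.077]] [[ 0.504 -0.413  0.005]
 [ 0.498 -0.414  0.049]
 [ 0.497 -0.415  0.069]]
```

View pics/w10.png

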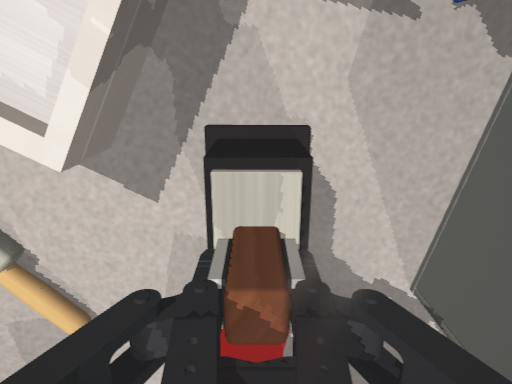

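Flange sits on the stand (row 170–240), centred. Release.

{"fn": "jog_arm", "kwargs": {
  "delta_pos": [
    [0,0,0.001],
    [0,0,0.001],
    [0,0,0.001],
    [0,0,0.001],
    [0,0,0.001],
    [0,0,0.001]
  ],
  "roll": [0,0,0,0,0,0],
  "grip": -1
}}

```text
time_s: 16.52
tcp_pos: [0.4557, -0.4261, 0.0905]
tcp_rot: [[0.966, 0.257, -0.0], [0.257, -0.966, 0.0], [-0.0, -0.0, -1.0]]
ft_force: [0.2, 0.2, -0.1]
grip_width: 0.0852
```

{"fn": "jog_arm", "kwargs": {
  "delta_pos": [
    [0,0,-0.02],
    [0,0,-0.06],
    [0,0,-0.11],
    [0,0,-0.15],
    [0,0,-0.18],
    [0,0,-0.18]
  ],
  "roll": [0,0,0,0,0,0]
}}

```text
time_s: 17.27
tcp_pos: [0.4572, -0.4278, 0.2761]
tcp_rot: [[0.966, 0.257, 0.006], [0.257, -0.966, -0.007], [0.004, 0.009, -1.0]]
ft_force: [-0.3, -1.2, -0.0]
grip_width: 0.0855
```

```bash
python3 - <<'E'
from h import *
to(.4571,-.426,.0922,14.88)
c=cap('wrist','w11.png')
comps(c,(150,80,400,300),.125,.15,100);comps(c,(150,80,400,300),.065,.085,100)
t=cap('top','t11.png')
print('cans'); comps(t,(190,120,290,225),.085,.11,4)
cv2.imwrite('pics/t11c.png',cv2.resize(t['image'][110:250,130:400],None,fx=2.9,fy=2.9,interpolation=cv2.INTER_CUBIC))
E
```

```text
t 17.275 tcp [ 0.4572 -0.4278  0.2761] head 14.89 tilt [ 0.0061 -0.0075 -1.    ] delta [-0.0003 -0.0034  0.1839] roll 0.01 F [-0.26 -1.24 -0.04] w 0.0855
[254. 180.] 720 mean [ 456. -426.  135.] rect (array([ 455. , -426.6]), 23.3, 23.5, 14.5) z [130. 136. 137.]
[392. 243.] 496 mean [ 429. -569.  136.] rect (array([ 434.8, -569.3]), 48.3, 2.4, 0.8) z [126. 136. 148.]
[254. 149.] 2698 mean [ 472. -423.   74.] rect (array([ 463.8, -424.7]), 72.6, 56.0, 14.8) z [69. 75. 77.]
[382. 189.] 771 mean [ 465. -569.   75.] rect (array([ 467.6, -569.3]), 112.8, 2.2, 0.2) z [66. 75. 84.]
[242. 274.] 1656 mean [ 320. -447.   70.] rect (array([ 314.4, -448.6]), 72.8, 56.2, 2.2) z [68. 70. 71.]
cans
[218. 144.] 38 mean [650.  75.  93.] rect (array([650.3,  74.8]), 20.5, 22.8, 49.3) z [88. 93. 98.]
[257. 146.] 36 mean [644. -65.  94.] rect (array([644.9, -65.6]), 21.8, 22.2, 8.6) z [89. 94. 98.]
[221. 166.] 37 mean [569.  61.  95.] rect (array([568.8,  61. ]), 21.4, 20.0, 46.7) z [91. 95. 97.]
[258. 198.] 38 mean [456. -72.  94.] rect (array([455.4, -72.4]), 17.8, 21.3, 89.8) z [90. 94. 98.]
```

View pics/t11c.png

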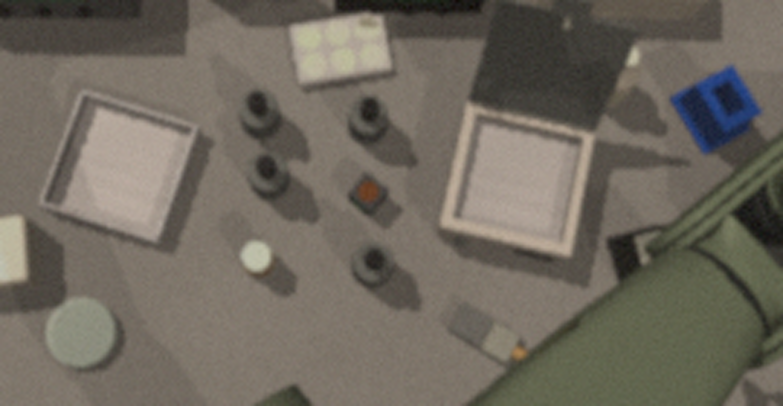

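View pics/w11.png

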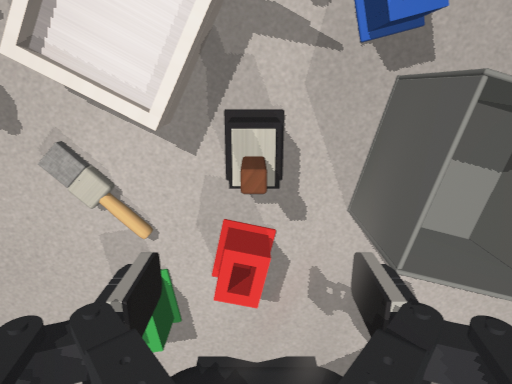

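The hook hangs back in its stand, with the handle at (254,180) in the wrist view. Four cans are present and unmoved. Next I get the bay's position.

```bash
python3 - <<'E'
from h import *
t=cap('top'); P=cloud(t)
a=np.radians(-12.7); x=np.array([np.cos(a),np.sin(a)]);y=np.array([-x[1],x[0]])
M=np.zeros(P.shape[:2],bool);M[140:215,275:342]=1
F=P[M&(P[...,2]>.038)&(P[...,2]<.052)];print('floor',rect(F),len(F))
Q=P[M&(P[...,2]>.06)&(P[...,2]<.07)]
q=Q[:,:2]-[.5652,-.2539];k=(abs(q@x)<.095)&(abs(q@y)<.095);q=q[k]
print('rim',rect(Q[k]),np.percentile(q@x,[1,99]),np.percentile(q@y,[1,99]))
to(.455,-.072,.16,-12.7)
E
```

```text
floor (array([ 588.8, -269.2]), 185.2, 224.3, 77.2) 1391
rim (array([ 564.9, -253.9]), 166.3, 168.8, 77.5) [-0.0845494   0.08160112] [-0.08262689  0.08256483]
t 17.425 tcp [ 0.4552 -0.4255  0.2695] head 14.89 tilt [-0.0012  0.0015 -1.    ] delta [ 0.0907 -0.3415  0.11  ] roll 27.59 F [-0.92 -0.1  -0.82] w 0.0856
```

{"fn": "jog_arm", "kwargs": {
  "delta_pos": [
    [0.01,-0.035,0],
    [0.023,-0.085,0],
    [0.036,-0.135,0.01],
    [0.049,-0.185,0.03],
    [0.062,-0.235,0.05],
    [0.076,-0.285,0.08],
    [0.087,-0.325,0.1],
    [0.09,-0.3415,0.11],
    [0.09,-0.3415,0.11],
    [0.09,-0.3415,0.11]
  ],
  "roll": [3,7,11,15,19,23,26,27.6,27.6,27.6],
  "grip": -0.1,
  "grip_force": 60
}}

```text
time_s: 18.68
tcp_pos: [0.4549, -0.0735, 0.1603]
tcp_rot: [[0.976, -0.22, -0.001], [-0.22, -0.976, -0.0], [-0.001, 0.0, -1.0]]
ft_force: [-0.4, -0.5, 0.8]
grip_width: 0.0468
```

```bash
python3 - <<'E'
from h import *
c=cap('wrist','w12.png')
comps(c,(150,80,400,300),.088,.099,60)
to(.455,-.072,.066,-12.7)
E
```

```text
[256. 206.] 932 mean [456. -73.  94.] rect (array([454.9, -72.4]), 23.0, 23.1, 10.8) z [91. 94. 95.]
t 18.725 tcp [ 0.4552 -0.0739  0.1607] head -12.75 tilt [ 3.e-04 -5.e-04 -1.e+00] delta [-0.0007 -0.0018  0.0947] roll -0.05 F [0.55 0.1  0.75] w 0.0468
```

View pics/w12.png

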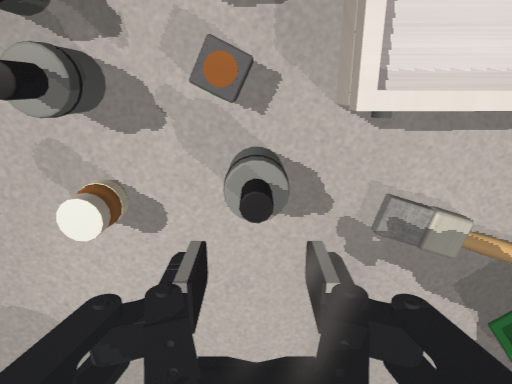

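Knob top at (256,206) is centred between the fingers. Descend and grip.

{"fn": "jog_arm", "kwargs": {
  "delta_pos": [
    [0,-0.0015,0.03],
    [0,-0.0015,0.06],
    [0,-0.0015,0.085],
    [0,-0.0015,0.094],
    [0,-0.0015,0.094]
  ],
  "roll": [0,0,0,0,0]
}}

```text
time_s: 19.35
tcp_pos: [0.4554, -0.0721, 0.0665]
tcp_rot: [[0.975, -0.221, -0.0], [-0.221, -0.975, 0.0], [-0.0, 0.0, -1.0]]
ft_force: [-0.3, -0.2, 0.0]
grip_width: 0.0468
```

{"fn": "jog_arm", "kwargs": {
  "delta_pos": [
    [0,0,0],
    [0,0,0],
    [0,0,0],
    [0,0,0],
    [0,0,0],
    [0,0,-0.01],
    [0,0,-0.03],
    [0,0,-0.06],
    [0,0,-0.09],
    [0,0,-0.1],
    [0,0,-0.1],
    [0,0,-0.1]
  ],
  "roll": [0,0,0,0,0,0,0,0,0,0,0,0],
  "grip": 1,
  "grip_force": 60
}}

```text
time_s: 20.85
tcp_pos: [0.4541, -0.071, 0.165]
tcp_rot: [[0.975, -0.22, -0.003], [-0.22, -0.975, 0.001], [-0.003, -0.0, -1.0]]
ft_force: [0.0, -0.7, -0.5]
grip_width: 0.022
```

{"fn": "jog_arm", "kwargs": {
  "delta_pos": [
    [0,0,0],
    [0,0,0],
    [0,0,0],
    [0,0,0]
  ],
  "roll": [0,0,0,0]
}}

```text
time_s: 21.35
tcp_pos: [0.4552, -0.0715, 0.1664]
tcp_rot: [[0.975, -0.22, -0.0], [-0.22, -0.975, 0.0], [-0.0, -0.0, -1.0]]
ft_force: [0.1, 0.3, -1.7]
grip_width: 0.022
```

```bash
cat >> h.py <<'E'
def weigh(n=6):
    f=[]
    for i in range(n):
        f.append(manip.get_obs()['ft_force'].copy()); manip.capture('wrist')
    f=np.array(f); print('Fz',np.round(f[:,2],2),'mean',f[:,2].mean(),'g',-f[:,2].mean()/9.81*1000)
E
python3 - <<'E'
from h import *
weigh(8)
to(.5408,-.2158,.17,-12.7)
cap('wrist','w13.png')
E
```

```text
Fz [-1.72 -1.79 -1.23 -1.77 -1.   -2.51 -0.87 -1.7 ] mean -1.5749579785442163 g 160.54617518289666
t 21.75 tcp [ 0.4553 -0.0715  0.1665] head -12.71 tilt [ 1.e-04 -0.e+00 -1.e+00] delta [ 0.1152  0.122  -0.0035] roll -0.01 F [ 0.39  0.24 -1.62] w 0.0222
```

View pics/w13.png

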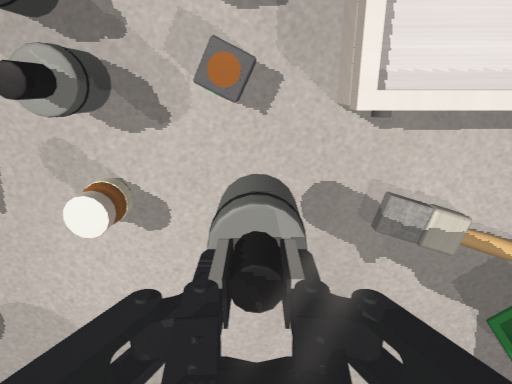

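The first can reads about 160 g (8 readings, sd 0.5 N each), so it is light and goes to the tray.

```bash
python3 -c "
from h import *
to(.6254,.2776,.205,-12.7)"
```

```text
t 21.8 tcp [ 0.4553 -0.0715  0.1665] head -12.71 tilt [ 1.e-04 -0.e+00 -1.e+00] delta [ 0.0891 -0.378  -0.0385] roll -0.01 F [ 0.14  0.16 -2.31] w 0.0221
```

{"fn": "jog_arm", "kwargs": {
  "delta_pos": [
    [0,0,-0.02],
    [0.005,-0.02,-0.0385],
    [0.015,-0.06,-0.0385],
    [0.026,-0.11,-0.0385],
    [0.038,-0.16,-0.0385],
    [0.05,-0.21,-0.0385],
    [0.062,-0.26,-0.0385],
    [0.073,-0.31,-0.0385],
    [0.082,-0.35,-0.0385],
    [0.0885,-0.375,-0.0385],
    [0.089,-0.378,-0.0385],
    [0.089,-0.378,-0.0385]
  ],
  "roll": [0,0,0,0,0,0,0,0,0,0,0,0]
}}

```text
time_s: 23.3
tcp_pos: [0.6249, 0.2772, 0.2045]
tcp_rot: [[0.976, -0.22, -0.001], [-0.22, -0.976, -0.001], [-0.001, 0.001, -1.0]]
ft_force: [-0.0, -0.3, -1.3]
grip_width: 0.0225
```

```bash
python3 - <<'E'
from h import *
to(.6254,.2776,.074,-12.7)
c=cap('wrist','w14.png')
weigh(6)
print(manip.get_obs()['qpos'])
E
```

```text
t 23.3 tcp [0.6249 0.2772 0.2045] head -12.71 tilt [-1.1e-03 -8.0e-04 -1.0e+00] delta [ 0.0005 -0.0006  0.1305] roll -0.01 F [-0.05 -0.28 -1.31] w 0.0225
Fz [-1.51 -1.91 -1.71 -1.49 -2.03 -0.94] mean -1.5959501139591348 g 162.68604627514117
[ 1.66549877e+01  2.59908678e+01  7.29246856e+01 -3.62684177e-03
  8.10718701e+01  1.19418379e+02]
```

View pics/w14.png

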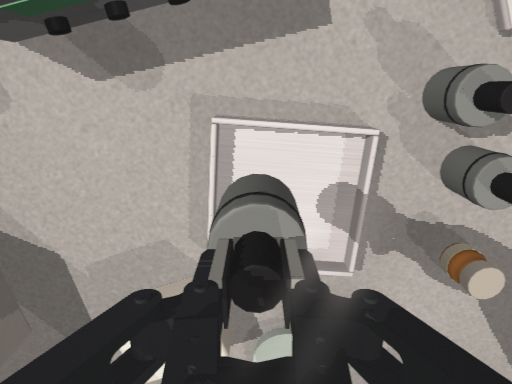

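```bash
python3 - <<'E'
from h import *
c=cap('wrist'); comps(c,(150,90,420,300),.022,.036,100)
X=c['R']@np.array([.6254,.2776,.006])+c['t'];print((c['K']@X/X[2])[:2])
X=c['R']@np.array([.6254,.2776,.138])+c['t'];print((c['K']@X/X[2])[:2])
E
```

```text
[304. 174.] 3150 mean [607. 233.  29.] rect (array([582.3, 254.6]), 162.3, 162.3, 73.1) z [24. 29. 31.]
[173. 293.] 131 mean [505. 402.  28.] rect (array([505.3, 402.1]), 2.0, 27.5, 7.0) z [22. 28. 34.]
[256.71545623 162.99223522]
[256.95531783 206.52968186]
```

Tray rim fits at (0.5823, 0.2546), which agrees, and the slot projects inside it at (257,163). Lower.

{"fn": "jog_arm", "kwargs": {
  "delta_pos": [
    [0,0,0.03],
    [0,0,0.07],
    [0,0,0.1],
    [0,0,0.118],
    [0,0,0.125],
    [0,0,0.129],
    [0,0,0.131],
    [0,0,0.1325],
    [0,0,0.1325]
  ],
  "roll": [0,0,0,0,0,0,0,0,0]
}}

```text
time_s: 24.82
tcp_pos: [0.6262, 0.2779, 0.0739]
tcp_rot: [[0.975, -0.22, 0.002], [-0.22, -0.975, 0.001], [0.002, -0.001, -1.0]]
ft_force: [-1.3, -0.0, 1.8]
grip_width: 0.0223
```

```bash
python3 - <<'E'
from h import *
weigh(4)
to(.6254,.2776,.2,-12.7)
E
```

```text
Fz [1.8  2.17 2.35 3.55] mean 2.4679054461702212 g -251.57038187260156
t 25.025 tcp [0.6262 0.2779 0.0739] head -12.72 tilt [ 2.2e-03  6.0e-04 -1.0e+00] delta [-0.0004  0.0003 -0.1261] roll -0.02 F [-1.65 -1.41  4.44] w 0.0225
```

{"fn": "jog_arm", "kwargs": {
  "delta_pos": [
    [0,0,0],
    [0,0,0],
    [0,0,0],
    [0,0,0],
    [0,0,-0.02],
    [0,0,-0.06],
    [0,0,-0.1],
    [0,0,-0.13],
    [0,0,-0.13]
  ],
  "roll": [0,0,0,0,0,0,0,0,0],
  "grip": -0.1
}}

```text
time_s: 26.15
tcp_pos: [0.628, 0.2785, 0.2084]
tcp_rot: [[0.975, -0.22, 0.01], [-0.22, -0.975, 0.003], [0.009, -0.005, -1.0]]
ft_force: [1.2, 0.2, 0.2]
grip_width: 0.047
```

```bash
python3 - <<'E'
from h import *
c=cap('wrist','w15.png');comps(c,(150,90,420,300),.09,.11,60)
weigh(4)
t=cap('top','t15.png'); comps(t,(140,120,290,225),.085,.11,4)
to(.569,.061,.2,-12.7)
E
```

```text
[260. 192.] 701 mean [626. 278.  99.] rect (array([624.9, 277.7]), 23.1, 22.7, 82.7) z [ 94. 100. 101.]
Fz [ 0.03 -0.62  0.02 -0.52] mean -0.27189327883297165 g 27.71593056401342
[218. 144.] 36 mean [651.  75.  94.] rect (array([651.3,  74.9]), 19.3, 21.4, 51.5) z [89. 94. 99.]
[257. 146.] 35 mean [645. -66.  95.] rect (array([645.8, -65. ]), 21.7, 21.2, 33.3) z [89. 95. 99.]
[161. 150.] 40 mean [624. 276.  99.] rect (array([624.8, 277. ]), 21.3, 20.2, 48.2) z [ 91. 100. 104.]
[221. 166.] 39 mean [569.  61.  94.] rect (array([568.6,  61.2]), 21.3, 20.6, 46.9) z [89. 94. 98.]
t 26.45 tcp [0.6241 0.2773 0.2002] head -12.71 tilt [-0.0037 -0.0011 -1.    ] delta [-0.0062  0.2231  0.0007] roll -0.01 F [-0.27 -0.21 -0.38] w 0.047
```

View pics/w15.png

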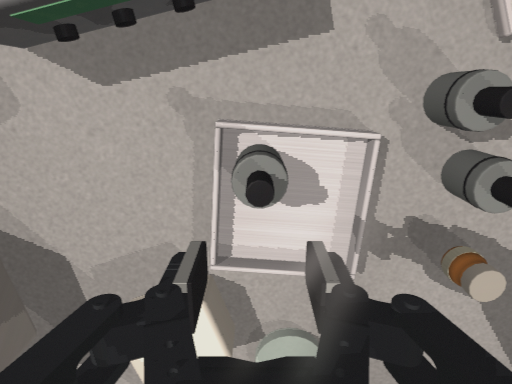

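Can 1 stands upright in the tray at (260,185). Next is the can at (0.569, 0.061).

{"fn": "jog_arm", "kwargs": {
  "delta_pos": [
    [-0.001,0.03,0],
    [-0.002,0.08,0],
    [-0.003,0.13,0],
    [-0.005,0.18,0.01],
    [-0.006,0.21,0.03],
    [-0.006,0.223,0.04],
    [-0.006,0.223,0.04],
    [-0.006,0.223,0.04]
  ],
  "roll": [0,0,0,0,0,0,0,0]
}}

```text
time_s: 27.45
tcp_pos: [0.5711, 0.0625, 0.163]
tcp_rot: [[0.976, -0.219, 0.001], [-0.219, -0.976, 0.001], [0.001, -0.001, -1.0]]
ft_force: [0.4, -1.0, 0.3]
grip_width: 0.0471
```

```bash
python3 - <<'E'
from h import *
c=cap('wrist','w16.png')
comps(c,(180,80,340,300),.088,.099,60)
to(.569,.061,.0665,-12.7)
E
```

```text
[210.  94.] 998 mean [649.  75.  94.] rect (array([648.3,  75.8]), 23.8, 18.0, 77.6) z [92. 94. 95.]
[260. 207.] 906 mean [570.  62.  94.] rect (array([569.2,  61.8]), 22.9, 23.0, 74.5) z [91. 94. 95.]
t 27.5 tcp [0.5713 0.0626 0.1633] head -12.63 tilt [ 1.7e-03  3.0e-04 -1.0e+00] delta [-0.002   0.0021  0.0967] roll 0.07 F [0.48 0.63 0.27] w 0.0469
```

{"fn": "jog_arm", "kwargs": {
  "delta_pos": [
    [-0.002,0.001,0.03],
    [-0.002,0.001,0.06],
    [-0.002,0.001,0.085],
    [-0.002,0.001,0.096],
    [-0.002,0.001,0.096]
  ],
  "roll": [0,0,0,0,0]
}}

```text
time_s: 28.12
tcp_pos: [0.5682, 0.0616, 0.0663]
tcp_rot: [[0.976, -0.219, -0.001], [-0.219, -0.976, 0.0], [-0.001, 0.0, -1.0]]
ft_force: [-0.2, 0.4, 0.4]
grip_width: 0.047
```

{"fn": "jog_arm", "kwargs": {
  "delta_pos": [
    [0,0,0],
    [0,0,0],
    [0,0,0],
    [0,0,0],
    [0,0,0],
    [0,0,-0.01],
    [0,0,-0.03],
    [0,0,-0.07],
    [0,0,-0.11],
    [0,0,-0.138],
    [0,0,-0.138],
    [0,0,-0.138]
  ],
  "roll": [0,0,0,0,0,0,0,0,0,0,0,0],
  "grip": 1
}}

```text
time_s: 29.62
tcp_pos: [0.5668, 0.061, 0.2026]
tcp_rot: [[0.975, -0.22, -0.003], [-0.22, -0.975, 0.0], [-0.003, 0.001, -1.0]]
ft_force: [-0.6, 0.4, -3.1]
grip_width: 0.0223
```

{"fn": "jog_arm", "kwargs": {
  "delta_pos": [
    [0,0,0],
    [0,0,0],
    [0,0,0]
  ],
  "roll": [0,0,0]
}}

```text
time_s: 30.0
tcp_pos: [0.5678, 0.0609, 0.2037]
tcp_rot: [[0.975, -0.22, -0.001], [-0.22, -0.975, 0.0], [-0.001, 0.0, -1.0]]
ft_force: [0.4, -1.0, -2.0]
grip_width: 0.0223
```

```bash
python3 - <<'E'
from h import *
weigh(10)
to(.5408,-.2158,.21,-12.7)
to(.6056,.2126,.21,-12.7)
cap('wrist','w17.png')
E
```

```text
Fz [-2.   -2.58 -2.51 -2.13 -2.83 -3.05 -2.19 -2.8  -2.51 -2.73] mean -2.5348458393358717 g 258.3940712880603
t 30.5 tcp [0.5682 0.0609 0.2046] head -12.72 tilt [ 2.e-04 -0.e+00 -1.e+00] delta [ 0.0342  0.276  -0.0054] roll -0.02 F [ 0.35 -0.39 -2.22] w 0.0223
t 30.5 tcp [0.5682 0.0609 0.2046] head -12.72 tilt [ 2.e-04 -0.e+00 -1.e+00] delta [ 0.0031 -0.1562 -0.0054] roll -0.02 F [ 0.35 -0.39 -2.22] w 0.0223
```

View pics/w17.png

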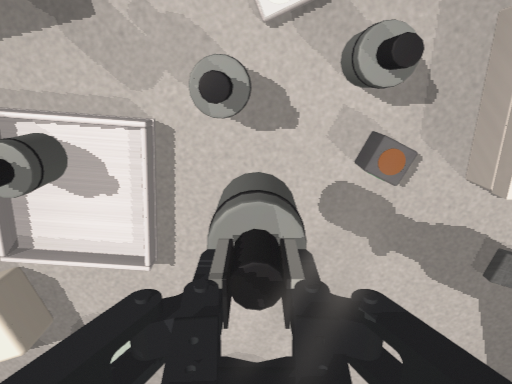

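About 258 g (sem ≈10 g), inside the either-place band. I put it in the bay.

```bash
python3 - <<'E'
from h import *
weigh(8)
to(.5388,-.2153,.205,-12.7)
E
```

```text
Fz [-2.74 -2.81 -2.57 -1.16 -1.57 -2.07 -3.23 -1.84] mean -2.250403707659217 g 229.39895083172445
t 30.95 tcp [0.5682 0.0609 0.2045] head -12.72 tilt [ 0. -0. -1.] delta [ 0.0321  0.2759 -0.0005] roll -0.02 F [-0.15 -0.2  -2.89] w 0.0228
```

```bash
python3 - <<'E'
from h import *
weigh(20)
to(.6056,.2126,.205,-12.7)
E
```

```text
Fz [-2.89 -1.91 -2.11 -1.96 -2.35 -1.72 -2.88 -1.87 -2.01 -2.67 -3.47 -2.44
 -3.16 -3.19 -1.27 -1.76 -2.15 -2.56 -2.77 -1.6 ] mean -2.3355948940282634 g 238.08306768891572
t 31.95 tcp [0.5682 0.0609 0.2045] head -12.72 tilt [-0.  0. -1.] delta [ 0.0031 -0.1562 -0.0005] roll -0.02 F [-0.17 -0.29 -1.93] w 0.0225
```

38 readings average about 242 ± 9 g. That is inside the band but below 250, so it goes to the tray.

{"fn": "jog_arm", "kwargs": {
  "delta_pos": [
    [0,-0.03,0],
    [0.001,-0.08,0],
    [0.002,-0.12,0],
    [0.003,-0.148,0],
    [0.003,-0.156,0],
    [0.003,-0.156,0.03],
    [0.003,-0.156,0.08],
    [0.003,-0.156,0.11],
    [0.003,-0.156,0.12],
    [0.003,-0.156,0.127],
    [0.003,-0.156,0.13],
    [0.003,-0.156,0.1315]
  ],
  "roll": [0,0,0,0,0,0,0,0,0,0,0,0]
}}

```text
time_s: 33.45
tcp_pos: [0.6065, 0.2126, 0.0743]
tcp_rot: [[0.975, -0.22, 0.002], [-0.22, -0.975, 0.0], [0.002, -0.001, -1.0]]
ft_force: [0.9, 0.2, -1.8]
grip_width: 0.0222
```

{"fn": "jog_arm", "kwargs": {
  "delta_pos": [
    [0,0,0],
    [0,0,0]
  ],
  "roll": [0,0]
}}

```text
time_s: 33.7
tcp_pos: [0.6064, 0.2126, 0.0742]
tcp_rot: [[0.975, -0.22, 0.002], [-0.22, -0.975, 0.0], [0.002, -0.001, -1.0]]
ft_force: [0.1, 0.7, 0.5]
grip_width: 0.0221
```

{"fn": "jog_arm", "kwargs": {
  "delta_pos": [
    [0,0,0.001],
    [0,0,0.001]
  ],
  "roll": [0,0]
}}

```text
time_s: 33.95
tcp_pos: [0.6065, 0.2126, 0.0742]
tcp_rot: [[0.976, -0.22, 0.002], [-0.22, -0.976, 0.0], [0.002, -0.001, -1.0]]
ft_force: [-2.0, -0.6, 5.6]
grip_width: 0.0223
```

{"fn": "jog_arm", "kwargs": {
  "delta_pos": [
    [0,0,0],
    [0,0,0],
    [0,0,0],
    [0,0,0],
    [0,0,-0.02],
    [0,0,-0.06],
    [0,0,-0.1],
    [0,0,-0.13],
    [0,0,-0.13]
  ],
  "roll": [0,0,0,0,0,0,0,0,0],
  "grip": -0.1
}}

```text
time_s: 35.08
tcp_pos: [0.6083, 0.2131, 0.2077]
tcp_rot: [[0.975, -0.22, 0.01], [-0.22, -0.975, 0.002], [0.009, -0.004, -1.0]]
ft_force: [0.1, 0.2, -0.3]
grip_width: 0.0466
```

```bash
python3 - <<'E'
from h import *
c=cap('wrist','w18.png');comps(c,(100,90,420,300),.09,.11,60)
t=cap('top','t18.png'); comps(t,(140,120,290,225),.085,.11,4)
to(.650,.075,.2,-12.7)
E
```

```text
[414. 100.] 216 mean [650.  84.  93.] rect (array([649. ,  83.6]), 7.3, 16.6, 87.6) z [91. 94. 95.]
[176. 186.] 742 mean [625. 277.  99.] rect (array([624.5, 277.6]), 23.1, 22.6, 12.6) z [ 93. 100. 101.]
[259. 191.] 707 mean [607. 213.  99.] rect (array([606.2, 213.2]), 23.0, 22.9, 10.1) z [ 94. 100. 101.]
[218. 144.] 37 mean [650.  74.  94.] rect (array([650.8,  74.9]), 20.7, 21.9, 52.2) z [89. 94. 98.]
[257. 146.] 37 mean [645. -65.  94.] rect (array([645.1, -66. ]), 20.0, 22.7, 48.1) z [88. 94. 99.]
[180. 155.] 24 mean [605. 207.  97.] rect (array([606.2, 206.4]), 21.6, 10.0, 4.1) z [ 86.  99. 103.]
t 35.175 tcp [0.6055 0.2125 0.2028] head -12.71 tilt [ 1.2e-03  3.0e-04 -1.0e+00] delta [0.0736 0.1243 0.0028] roll -0.01 F [0.1  0.26 0.13] w 0.0467
```

View pics/w18.png

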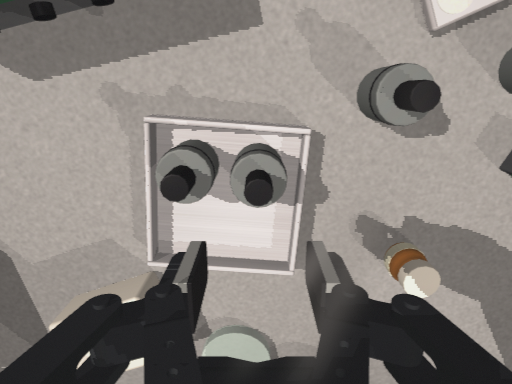

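Two cans stand in the tray, at (180,180) and (259,180). Next is the can at (0.650, 0.075).

{"fn": "jog_arm", "kwargs": {
  "delta_pos": [
    [0.02,0.03,0],
    [0.045,0.075,0],
    [0.065,0.11,0.015],
    [0.0735,0.124,0.035],
    [0.0735,0.124,0.04],
    [0.0735,0.124,0.04],
    [0.0735,0.124,0.04]
  ],
  "roll": [0,0,0,0,0,0,0]
}}

```text
time_s: 36.05
tcp_pos: [0.6499, 0.0769, 0.1626]
tcp_rot: [[0.976, -0.218, 0.001], [-0.218, -0.976, 0.0], [0.001, -0.001, -1.0]]
ft_force: [-0.2, 0.1, -0.8]
grip_width: 0.047
```

```bash
python3 - <<'E'
from h import *
c=cap('wrist','w19.png')
comps(c,(180,80,340,300),.088,.099,60)
to(.650,.075,.0665,-12.7)
E
```

```text
[260. 203.] 915 mean [652.  75.  94.] rect (array([651.1,  75. ]), 22.9, 22.8, 35.2) z [92. 94. 95.]
t 36.1 tcp [0.6501 0.0768 0.1629] head -12.61 tilt [ 1.5e-03  3.0e-04 -1.0e+00] delta [0.0001 0.0018 0.0964] roll 0.09 F [-1.11  0.22  0.17] w 0.0469
```

{"fn": "jog_arm", "kwargs": {
  "delta_pos": [
    [0.001,0.001,0.03],
    [0.001,0.001,0.06],
    [0.001,0.001,0.085],
    [0.001,0.001,0.096],
    [0.001,0.001,0.096]
  ],
  "roll": [0,0,0,0,0]
}}

```text
time_s: 36.72
tcp_pos: [0.6503, 0.0746, 0.0658]
tcp_rot: [[0.976, -0.219, -0.001], [-0.219, -0.976, 0.0], [-0.001, 0.0, -1.0]]
ft_force: [-0.9, 0.3, 0.6]
grip_width: 0.0472
```

{"fn": "jog_arm", "kwargs": {
  "delta_pos": [
    [0,0,0],
    [0,0,0],
    [0,0,0],
    [0,0,0],
    [0,0,0],
    [0,0,-0.01],
    [0,0,-0.03],
    [0,0,-0.07],
    [0,0,-0.11],
    [0,0,-0.138],
    [0,0,-0.138],
    [0,0,-0.138]
  ],
  "roll": [0,0,0,0,0,0,0,0,0,0,0,0],
  "grip": 1
}}

```text
time_s: 38.22
tcp_pos: [0.6497, 0.0741, 0.2028]
tcp_rot: [[0.975, -0.22, -0.002], [-0.22, -0.975, 0.0], [-0.002, 0.0, -1.0]]
ft_force: [0.0, 0.0, -2.1]
grip_width: 0.0222
```

{"fn": "jog_arm", "kwargs": {
  "delta_pos": [
    [0,0,0],
    [0,0,0],
    [0,0,0]
  ],
  "roll": [0,0,0]
}}

```text
time_s: 38.6
tcp_pos: [0.6502, 0.0741, 0.203]
tcp_rot: [[0.975, -0.22, -0.002], [-0.22, -0.975, 0.0], [-0.002, 0.0, -1.0]]
ft_force: [-0.1, 0.1, -1.7]
grip_width: 0.0221
```

```bash
python3 - <<'E'
from h import *
weigh(14)
to(.5388,-.2153,.205,-12.7)
to(.5404,.2320,.205,-12.7)
E
```

```text
Fz [-1.71 -1.91 -2.57 -2.58 -1.79 -1.68 -2.91 -1.56 -1.11 -2.59 -1.44 -0.87
 -1.56 -1.16] mean -1.8170850341739693 g 185.2278322297624
t 39.3 tcp [0.6506 0.0741 0.204 ] head -12.72 tilt [ 0. -0. -1.] delta [-0.0454  0.3069 -0.001 ] roll -0.02 F [-0.52  1.14 -2.26] w 0.0224
t 39.3 tcp [0.6506 0.0741 0.204 ] head -12.72 tilt [ 0. -0. -1.] delta [-0.1423 -0.1298 -0.001 ] roll -0.02 F [-0.52  1.14 -2.26] w 0.0224
```

About 185 ± 16 g, so light: tray, front slot.

{"fn": "jog_arm", "kwargs": {
  "delta_pos": [
    [-0.025,-0.025,0],
    [-0.06,-0.055,0],
    [-0.095,-0.09,0],
    [-0.125,-0.115,0],
    [-0.14,-0.128,0],
    [-0.1423,-0.13,0],
    [-0.1423,-0.13,0.04],
    [-0.1423,-0.13,0.08],
    [-0.1423,-0.13,0.11],
    [-0.1423,-0.13,0.123],
    [-0.1423,-0.13,0.128],
    [-0.1423,-0.13,0.13]
  ],
  "roll": [0,0,0,0,0,0,0,0,0,0,0,0]
}}

```text
time_s: 40.8
tcp_pos: [0.5418, 0.2322, 0.075]
tcp_rot: [[0.975, -0.221, 0.002], [-0.221, -0.975, 0.0], [0.002, -0.001, -1.0]]
ft_force: [-0.9, -0.0, -1.4]
grip_width: 0.0222
```

{"fn": "jog_arm", "kwargs": {
  "delta_pos": [
    [0,0,0.001],
    [0,0,0.002],
    [0,0,0.002]
  ],
  "roll": [0,0,0]
}}

```text
time_s: 41.18
tcp_pos: [0.5416, 0.2325, 0.074]
tcp_rot: [[0.976, -0.22, 0.003], [-0.22, -0.976, 0.0], [0.003, -0.001, -1.0]]
ft_force: [-2.1, -0.6, 5.6]
grip_width: 0.0224
```

{"fn": "jog_arm", "kwargs": {
  "delta_pos": [
    [0,0,0],
    [0,0,0],
    [0,0,0],
    [0,0,0],
    [0,0,-0.02],
    [0,0,-0.06],
    [0,0,-0.1],
    [0,0,-0.13],
    [0,0,-0.13]
  ],
  "roll": [0,0,0,0,0,0,0,0,0],
  "grip": -0.1
}}

```text
time_s: 42.3
tcp_pos: [0.5431, 0.233, 0.2073]
tcp_rot: [[0.975, -0.22, 0.009], [-0.22, -0.975, 0.002], [0.008, -0.004, -1.0]]
ft_force: [-0.5, -0.6, 0.1]
grip_width: 0.0472
```

```bash
python3 - <<'E'
from h import *
c=cap('wrist','w20.png');comps(c,(100,60,420,300),.09,.11,60)
t=cap('top','t20.png'); comps(t,(140,120,290,225),.085,.11,4)
to(.645,-.065,.2,-12.7)
E
```

```text
[175.  99.] 881 mean [624. 277.  99.] rect (array([624.2, 277.9]), 23.0, 23.0, 40.4) z [ 96. 100. 101.]
[266. 104.] 808 mean [606. 213. 100.] rect (array([606.2, 213.5]), 23.0, 22.9, 78.2) z [ 98. 100. 101.]
[259. 191.] 710 mean [542. 233.  99.] rect (array([540.7, 233.3]), 22.9, 23.1, 12.3) z [ 94. 100. 101.]
[257. 146.] 36 mean [645. -65.  95.] rect (array([644. , -65.8]), 20.8, 20.7, 51.2) z [91. 95. 98.]
[179. 155.] 34 mean [608. 212.  99.] rect (array([608.3, 211.5]), 21.7, 18.7, 82.5) z [ 93. 100. 104.]
[173. 173.] 34 mean [540. 230.  98.] rect (array([541.4, 230.4]), 22.2, 18.1, 10.7) z [ 90.  99. 103.]
t 42.4 tcp [0.5404 0.2322 0.2027] head -12.72 tilt [ 1.e-03  3.e-04 -1.e+00] delta [0.1674 0.2669 0.0027] roll -0.02 F [-0.56 -0.02 -0.67] w 0.0473
```

View pics/w20.png

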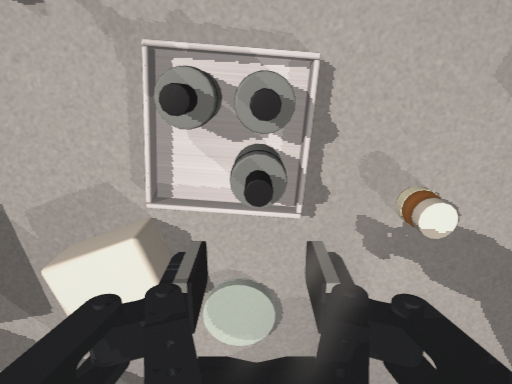

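Three cans stand in the tray. Last can is at (0.645, -0.065).

{"fn": "jog_arm", "kwargs": {
  "delta_pos": [
    [0.02,0.03,0],
    [0.05,0.075,0],
    [0.08,0.125,0],
    [0.11,0.175,0],
    [0.14,0.225,0.01],
    [0.16,0.256,0.03],
    [0.167,0.2665,0.04],
    [0.167,0.2665,0.04],
    [0.167,0.2665,0.04]
  ],
  "roll": [0,0,0,0,0,0,0,0,0]
}}

```text
time_s: 43.52
tcp_pos: [0.6444, -0.0629, 0.1621]
tcp_rot: [[0.976, -0.219, -0.0], [-0.219, -0.976, 0.001], [-0.001, -0.001, -1.0]]
ft_force: [0.6, 0.1, 0.1]
grip_width: 0.0472
```

```bash
python3 - <<'E'
from h import *
c=cap('wrist','w21.png')
comps(c,(180,80,340,300),.088,.099,60)
to(.645,-.065,.0665,-12.7)
E
```

```text
[262. 203.] 921 mean [646. -66.  94.] rect (array([645. , -65.6]), 23.1, 23.2, 37.2) z [91. 94. 95.]
t 43.575 tcp [ 0.6447 -0.0628  0.1627] head -12.6 tilt [ 7.e-04  3.e-04 -1.e+00] delta [0.0007 0.0021 0.0962] roll 0.1 F [0.13 0.24 0.04] w 0.0469
```

{"fn": "jog_arm", "kwargs": {
  "delta_pos": [
    [0.0005,0.002,0.03],
    [0.0005,0.002,0.06],
    [0.0005,0.002,0.085],
    [0.0005,0.002,0.096],
    [0.0005,0.002,0.096]
  ],
  "roll": [0,0,0,0,0]
}}

```text
time_s: 44.2
tcp_pos: [0.6445, -0.0656, 0.066]
tcp_rot: [[0.976, -0.219, -0.001], [-0.219, -0.976, 0.0], [-0.001, -0.0, -1.0]]
ft_force: [-0.6, 0.5, -0.2]
grip_width: 0.0471
```

{"fn": "jog_arm", "kwargs": {
  "delta_pos": [
    [0,0,0],
    [0,0,0],
    [0,0,0],
    [0,0,0],
    [0,0,0],
    [0,0,-0.01],
    [0,0,-0.03],
    [0,0,-0.07],
    [0,0,-0.11],
    [0,0,-0.138],
    [0,0,-0.138],
    [0,0,-0.138]
  ],
  "roll": [0,0,0,0,0,0,0,0,0,0,0,0],
  "grip": 1
}}

```text
time_s: 45.7
tcp_pos: [0.6438, -0.0663, 0.2029]
tcp_rot: [[0.975, -0.22, -0.002], [-0.22, -0.975, 0.001], [-0.002, -0.0, -1.0]]
ft_force: [-0.3, 0.1, -2.0]
grip_width: 0.0224
```

{"fn": "jog_arm", "kwargs": {
  "delta_pos": [
    [0,0,0],
    [0,0,0],
    [0,0,0]
  ],
  "roll": [0,0,0]
}}

```text
time_s: 46.08
tcp_pos: [0.6443, -0.0665, 0.203]
tcp_rot: [[0.975, -0.22, -0.001], [-0.22, -0.975, 0.0], [-0.002, -0.0, -1.0]]
ft_force: [0.2, 0.3, -0.9]
grip_width: 0.0222
```

```bash
python3 - <<'E'
from h import *
weigh(14)
to(.5388,-.2153,.205,-12.7)
to(.5600,.2970,.205,-12.7)
E
```

```text
Fz [-0.94 -1.27 -0.99 -1.72 -1.18 -1.59 -1.63 -1.85 -0.42 -2.12 -1.75 -2.44
 -0.88 -2.21] mean -1.4994699158228018 g 152.85116369243644
t 46.775 tcp [ 0.6447 -0.0665  0.204 ] head -12.71 tilt [ 1.e-04  0.e+00 -1.e+00] delta [-0.0706  0.1684 -0.001 ] roll -0.01 F [ 0.29 -0.03 -1.2 ] w 0.0222
t 46.775 tcp [ 0.6447 -0.0665  0.204 ] head -12.71 tilt [ 1.e-04  0.e+00 -1.e+00] delta [-0.1626 -0.336  -0.001 ] roll -0.01 F [ 0.29 -0.03 -1.2 ] w 0.0222
```

About 153 ± 15 g, so light: last tray slot.

{"fn": "jog_arm", "kwargs": {
  "delta_pos": [
    [-0.015,-0.03,0],
    [-0.038,-0.078,0],
    [-0.061,-0.126,0],
    [-0.084,-0.174,0],
    [-0.107,-0.222,0],
    [-0.13,-0.27,0],
    [-0.15,-0.31,0],
    [-0.16,-0.33,0],
    [-0.1626,-0.336,0],
    [-0.1626,-0.336,0],
    [-0.1626,-0.336,0]
  ],
  "roll": [0,0,0,0,0,0,0,0,0,0,0]
}}

```text
time_s: 48.15
tcp_pos: [0.5607, 0.2955, 0.2039]
tcp_rot: [[0.975, -0.222, 0.0], [-0.222, -0.975, -0.001], [0.0, 0.001, -1.0]]
ft_force: [-1.0, 0.4, -2.2]
grip_width: 0.0224
```

```bash
python3 - <<'E'
from h import *
weigh(6)
to(.5600,.2970,.074,-12.7)
cap('wrist','w22.png')
E
```

```text
Fz [-2.18 -0.59 -1.99 -1.55 -1.92 -1.66] mean -1.6455554808506128 g 167.74265859843146
t 48.45 tcp [0.5603 0.2964 0.204 ] head -12.77 tilt [ 0.e+00 -1.e-04 -1.e+00] delta [-0.0004 -0.0005  0.13  ] roll -0.07 F [-0.33  0.41 -1.56] w 0.0222
```

View pics/w22.png

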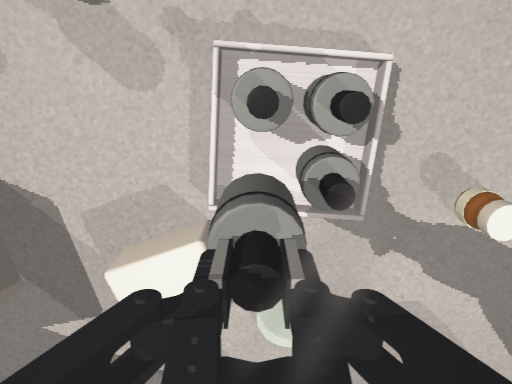

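{"fn": "jog_arm", "kwargs": {
  "delta_pos": [
    [0,0,0.03],
    [0,0,0.07],
    [0,0,0.1],
    [0,0,0.118],
    [0,0,0.125],
    [0,0,0.129],
    [0,0,0.131],
    [0,0,0.132],
    [0,0,0.132]
  ],
  "roll": [0,0,0,0,0,0,0,0,0]
}}

```text
time_s: 49.62
tcp_pos: [0.5611, 0.2974, 0.074]
tcp_rot: [[0.975, -0.22, 0.002], [-0.22, -0.975, 0.001], [0.002, -0.001, -1.0]]
ft_force: [-2.0, -1.3, 5.6]
grip_width: 0.022
```

{"fn": "jog_arm", "kwargs": {
  "delta_pos": [
    [0,0,0],
    [0,0,0],
    [0,0,0],
    [0,0,0],
    [0,0,-0.02],
    [0,0,-0.06],
    [0,0,-0.1],
    [0,0,-0.15],
    [0,0,-0.18],
    [0,0,-0.18]
  ],
  "roll": [0,0,0,0,0,0,0,0,0,0],
  "grip": -0.1
}}

```text
time_s: 50.88
tcp_pos: [0.5624, 0.2979, 0.2579]
tcp_rot: [[0.975, -0.22, 0.009], [-0.22, -0.975, 0.003], [0.008, -0.005, -1.0]]
ft_force: [-0.5, 0.5, 0.4]
grip_width: 0.0469
```

{"fn": "jog_arm", "kwargs": {
  "delta_pos": [
    [-0.03,0,-0.03],
    [-0.06,0.03,-0.05],
    [-0.1,0.06,-0.05],
    [-0.14,0.1,-0.05],
    [-0.16,0.12,-0.05],
    [-0.16,0.12,-0.05]
  ],
  "roll": [0,0,0,0,0,0]
}}

```text
time_s: 51.62
tcp_pos: [0.3758, 0.2145, 0.3013]
tcp_rot: [[0.975, -0.221, -0.001], [-0.221, -0.975, -0.0], [-0.001, 0.0, -1.0]]
ft_force: [0.1, 0.6, -0.3]
grip_width: 0.0469
```

```bash
python3 - <<'E'
from h import *
t=cap('top','t23.png'); comps(t,(130,120,290,225),.085,.11,4); print('handle');comps(t,(335,180,380,230),.09,.16,5);comps(t,(335,180,380,230),.058,.085,5)
s=cap('side','s23.png'); print('side');comps(s,(160,240,255,320),.085,.11,5)
a=np.radians(-17);R=np.array([[np.cos(a),np.sin(a)],[-np.sin(a),np.cos(a)]])
for p in((.6245,.2776),(.6062,.2133),(.5407,.2333),(.561,.297)): print(np.round(R@(np.array(p)-[.5825,.2547]),4))
cv2.imwrite('pics/t23c.png',cv2.resize(t['image'][60:280,90:410],None,fx=2.4,fy=2.4,interpolation=cv2.INTER_CUBIC))
cv2.imwrite('pics/s23c.png',cv2.resize(s['image'][90:320,120:360],None,fx=2.6,fy=2.6,interpolation=cv2.INTER_CUBIC))
E
```

```text
[161. 150.] 40 mean [624. 276.  99.] rect (array([624.7, 276.8]), 20.7, 20.3, 49.1) z [ 89. 101. 105.]
[179. 155.] 43 mean [606. 212.  98.] rect (array([606. , 212.4]), 20.5, 21.8, 68.6) z [ 86. 100. 104.]
[154. 168.] 41 mean [559. 297. 100.] rect (array([559.7, 297.4]), 21.6, 22.2, 46.5) z [ 87. 101. 104.]
[172. 173.] 41 mean [540. 232.  99.] rect (array([539.9, 232.2]), 21.6, 20.0, 46.9) z [ 88. 100. 103.]
handle
[361. 198.] 84 mean [ 453. -422.  126.] rect (array([ 455. , -425.6]), 24.3, 24.5, 10.2) z [ 94. 133. 139.]
[355. 197.] 259 mean [ 465. -418.   73.] rect (array([ 465.3, -423.7]), 72.1, 58.4, 14.8) z [66. 74. 80.]
side
[204. 249.] 63 mean [605. 218.  96.] rect (array([604.8, 215.8]), 21.0, 22.1, 8.6) z [ 86.  97. 102.]
[226. 255.] 66 mean [540. 238.  96.] rect (array([540.5, 236.6]), 24.5, 22.8, 71.5) z [ 87.  98. 102.]
[195. 266.] 66 mean [623. 283.  97.] rect (array([624.1, 281.4]), 20.9, 23.5, 26.9) z [ 89.  98. 103.]
[216. 272.] 66 mean [559. 303.  97.] rect (array([559. , 300.1]), 19.5, 27.1, 1.1) z [ 87.  98. 102.]
[0.0335 0.0342]
[ 0.0348 -0.0327]
[-0.0337 -0.0327]
[-0.0329  0.0342]
```

View pics/t23c.png

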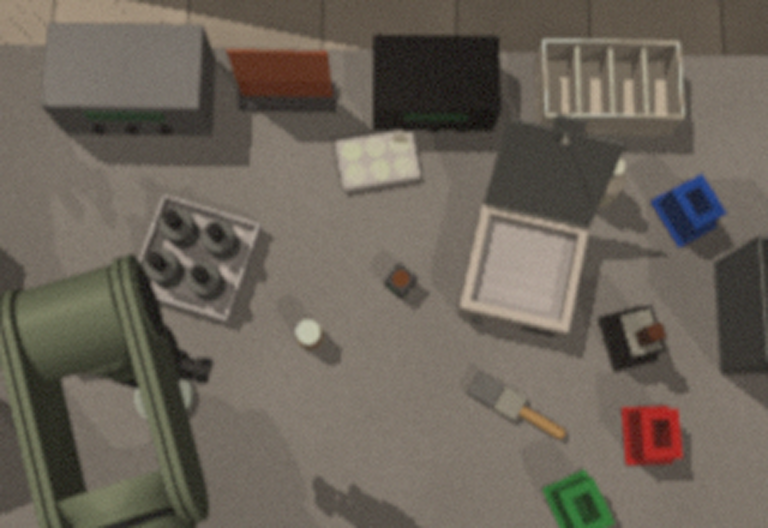

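View pics/s23c.png

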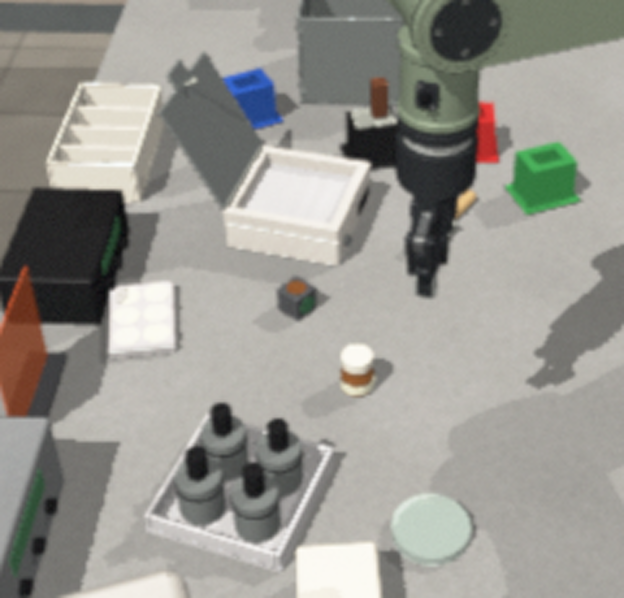

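All four cans stand in the tray at offsets of about ±34 mm. The hook is in its stand (handle (455,-426) mm), the lid is open at about 2 rad, the bystanders are in place and the robot is clear. Handing in.

```bash
python3 -c "
from h import *
print(manip.get_obs()['time_s']); print(manip.hand_in())"
```

```text
51.725
the job is handed in; nothing more can be done
None
```

I opened the warmer with the hook and sorted all four cans, then handed in at 51.7 s. All four went into the tray, so the warmer's bay is empty.

**Lid and hook:** I levered the lid off its snap with the hook's foot under the tab and swung it open to about 2.0 rad. The hook is back in its stand: handle at (455, -426) mm, against (455, -427) mm at the start. Around 1.2 rad the foot caught on something near the lid's front edge, with about 15 N on the wrist. I backed off, raised it and continued.

**Weights:** no can came out clearly heavy. The readings were noisy (about 0.5 N each), so I averaged several. The hook, known to weigh 160 g, read about 165 g in the hand, which supports the scale.

| Can's starting position (x, y) in m | Measured weight |
|---|---|
| (0.455, -0.072) | about 161 g |
| (0.569, 0.061) | about 242 ± 9 g |
| (0.650, 0.075) | about 185 ± 16 g |
| (0.645, -0.065) | about 157 g |

The 242 g can falls within the 40 g band where either place will do. Its three sets of readings disagreed somewhat: 258, 229 and 238 g.

**Last checks:** the final top and side views showed the four cans upright about 34 mm off the tray's centre lines, with knob tops at the right height for the floor. In those views the bystanders looked unmoved (I did not measure them) and the arm was clear of everything. No check failed.

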